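Clamp a cast bar in the thickness gauge by its ratchet

TASK

Take the pink bar from the cardboard, slide it under the gauge's spindle, flat between the guides and gently home against the backstop, and let go of it. Then turn the black ratchet knob clockwise until the spindle clamps the bar and the knob has clearly slipped on its ratchet, by a tenth to a quarter of a turn in all, and leave it clamped. Do not ram the stop, do not over-tighten the spindle, and leave everything else where it is.

Things in the scene. Friction and masses are not known exactly. Their poses are not given: they have to be found in the camera images.
- pink_bar: Pink cast bar, 140 x 20 x 10 mm (x, y, z), about 50 g, lying flat on the cardboard. Origin: centre of its underside; x along its length. Both ends are alike, either may go in first.
- yellow_bar: Yellow bar of the same size beside the pink one; stays where it lies. Origin: centre of its underside; x along its length.
- card: Brown cardboard sheet, 220 x 230 x 3 mm, fixed to the bench; both bars lie on it. Origin: centre of its underside.
- gauge: Green bench thickness gauge, bolted down, 150 x 84 mm base plate 12 mm high (own x -72 to 78, y -42 to 42). Origin: spindle axis at bench level; x points into the throat, away from the robot (within 0.3 rad). Column from x = 33 mm; the head over the anvil: x -16 to 67, y -17 to 17, z 96 to 116 mm. Flat rest and anvil under it, see rest_end.
- backstop: Steel stop at the inner end of the rest, rigid, 30 mm wide, 18 mm high; part of the gauge. Origin as stop_face. Over 30 N on it counts as ramming.
- stop_face (a point): Foot of the backstop's front face, on the centre line, 22 mm behind the spindle axis, at the height of the rest; axes as the gauge. With its end here the bar's centre is 70 mm before this point (48 mm before the spindle axis) and its outer 56 mm overhang the rest freely, where fingers can hold it.
- spindle: Steel spindle, diameter 10 mm, pointing straight down over the anvil. Origin: centre of its lower face. At the start this face is some 4.5 to 11 mm above the top of a bar lying on the rest. It does not rotate; it goes down a few mm per radian of the thimble (quick coarse screw) and stays where it is left.
- knob_mid (a point): On the vertical axis of the black ratchet knob at mid height, 165 mm above the bench. The knob is round, diameter 22 mm, from 148 to 182 mm, with a white mark on top; it keeps this height while it turns. Nothing stands beside it; below it is the bare aluminium drum, diameter 34 mm, from 118 to 144 mm.
- thimble (a joint): Turn of the aluminium drum (red mark) under the knob, rad; grows clockwise from above and lowers the spindle. Runs -1.0 to 4.0, starts at 0 to 1.7, drags with about 0.085 N m. The knob carries it along until the spindle presses the bar with some 20 N, then it stops and the knob slips. Turned by the drum itself the spindle would crush the bar (over 40 N).
- knob (a joint): Turn of the black knob against the drum, that is the slip of the ratchet, rad; 0 at the start, grows clockwise seen from above. It slips at about 0.165 N m in either direction, smoothly, so the felt torque about doubles between free running and slipping.
- rest_end (a point): Middle of the outer (robot-side) edge of the gauge's flat rest, on its top, 60 mm above the bench, 62 mm from the spindle axis; axes as the gauge. From here the rest runs 88 mm inwards, 36 mm wide. On it, along its first 42 mm, stand two guides 8 mm high, 26 mm apart inside. Outside this edge is free space down to the 12 mm base plate.
- cup: Blue mug, 76 mm wide, 85 mm high, standing beyond the work; stays there. Origin: centre of its underside.
- tape: Brown tape roll, 90 mm wide, 45 mm high, lying flat beyond the work; stays there. Origin: centre of its underside.
- driver: Red screwdriver, 180 mm, lying along x between the gauge and the card; stays there. Origin: its middle, at the underside.
There are look-alikes about, which are no part of the job. Several things have the shape of the pink_bar; the one meant has the colours described above.

How it is judged:
On the way, in this order (a step that is already met when the one before it is completed fails the run):
1. the pink bar lies flat on the rest between the guides, its end home against the backstop, and the fingers have let go of it (x of pink_bar in the frame of gauge above -0.0505 m and z of pink_bar in the frame of gauge between 0.057 and 0.0625 m and y of pink_bar in the frame of gauge between -0.006 and 0.006 m and angle between the x axis of pink_bar and the x axis of gauge, either way round below 0.15 rad and contact force between the fingers and pink_bar below 0.1 N), for 0.2 s.
2. the spindle clamps the bar and the ratchet has slipped by a tenth of a turn (value of joint knob above 0.62 rad and contact force between spindle and pink_bar above 8 N), for 0.1 s.
At the end, for the whole second after the job is handed in: The pink bar rests flat on the gauge's rest between the guides (within 6 mm of the centre line, 0.15 rad), its end within 2.5 mm of the backstop; the spindle clamps it with more than 8 N; the ratchet has slipped by 0.62 rad or more, and by no more than 1.6 rad; the bar is at rest (all of step 2 and x of pink_bar in the frame of gauge above -0.0505 m and z of pink_bar in the frame of gauge between 0.057 and 0.0625 m and y of pink_bar in the frame of gauge between -0.006 and 0.006 m and angle between the x axis of pink_bar and the x axis of gauge, either way round below 0.15 rad and linear speed of pink_bar below 0.01 m/s); the robot touches nothing.
It fails at once if the ratchet is run on: more than 1.6 rad of slip (value of joint knob above 1.6 rad).
It fails at once if the spindle is over-tightened on the bar (over 40 N) (contact force between spindle and pink_bar above 40 N).
It fails at once if the bar is rammed into the backstop (over 30 N) (contact force between pink_bar and backstop above 30 N).
It fails at once if the yellow bar, the mug, the tape roll or the screwdriver is shifted by more than 20 mm (distance of any of yellow_bar, cup, tape, driver from where it was at the start of the episode above 0.02 m).
It also fails if it takes over 72 s, if anything falls off the work surface, if the arm or the gripper's body presses on something with over 40 N, if the wrist force passes 120 N, or if a joint passes its speed limit or range.

ROBOT

A 6-joint arm with a two-finger parallel gripper is mounted at the origin on the work surface. World frame = base frame: x ahead of the robot, y to its left, z up, the work surface at z = 0. Lengths are in m, angles in rad, forces in N, time in s.
With the tool pointing down it reaches from about 0.225 to 0.875 m from the base axis. Payload 3.4 kg.
Tool frame: the origin (TCP) lies at the very end of the fingers, on their centre line; the grasp point (between the pads) lies manip.pinch_z behind it (manip.pinch_z is the distance from the TCP to the grasp point, in m); z points along the fingers, y is the direction in which the jaws open and shut (so a half turn about z gives the same grasp; the last joint's range is limited). The gripper opens to 85 mm and grips with 20 to 120 N. Pads are 22 mm wide; open, the fingers measure 114 mm over their backs; the gripper's body (76 mm by 85 mm) begins 54 mm behind the grasp point. The pads swing forward as they close: fully open they stand 13 mm farther back than shut.
Start: joints at [1.178, 0.276, 1.505, -0, 1.361, -0.121], TCP at [0.154, 0.554, 0.231] pointing down, gripper open.
Joint ranges: [-2.89, 2.89], [-0.75, 2.08], [0.22, 2.7], [-1.18, 4.32], [0.11, 2.71], [-2.7, 2.7]. Speed limits (rad/s): [2.57, 2.57, 3.14, 3.14, 3.14, 3.14].

INTERFACE

Orientations are given as a unit quaternion [w, x, y, z].
In Python, from rig import manip, imaging, workorder gives the robot as it stands.
- The arm moves only by the tool apply_moves, never from a script. Its argument "moves" is one flat list of numbers, 7 for each row, row after row: the finger opening in m, from 0 to 0.0854, then the shift along the tool's x, y, z in m, then the turn, a rotation vector about the tool's x, y, z in rad. In form: [jaw, tx, ty, tz, rx, ry, rz, jaw, tx, ty, tz, rx, ry, rz, ...]. A call has exactly 8 rows; each row shifts and turns the pose as measured when the row begins, along the tool's axes as they then stand; what a row does not reach is not made up. A row lasts 1/12 s, in which the tool goes at most 41.7 mm and 7.16 degrees, less where a joint would pass 70% of its speed; a pose out of reach is approached as far as the arm can. A call with a gripper value outside its range is refused whole. The fingers move at their own pace and stop on an object; "newtons" is the grip in N (left out, the last holds). Time passes only in rows, so rows that do not move let the fingers close, or fill a call up. It gives the time, the measured TCP pose, the force and the opening at its end, in the units of the state.
- manip.get_state(): the state, without advancing time (a new reading comes with each control period).
- imaging.get_image(name): name is "scene" or "side" or "wrist"; returns a dict with "image" (480x640x3 uint8, red, green, blue), "range_z" (480x640 float32, m along the optical axis (not along the pixel's ray), 0 where there is no reading), "fx", "fy", "cx", "cy" (pixels), "R" (3x3) and "t" (3): a world point X has camera coordinates R X + t. Camera axes: x right, y down, z forward; pixel columns grow to the right and rows downward; lengths in m; the calibration is good to about 2 mm. The wrist camera is an equidistant fisheye: a pixel r from the principal point sees the ray r / f radians off the axis. A picture is of the moment at which its call begins.
- workorder.sign_off(): hands the job in, once; it reports no verdict.
The state is a dict: "clock": time; "qpos": joint angles; "qd": joint speeds; "effort": joint torques, N m; "position": TCP position; "ee_rot": TCP orientation; "contact_force": force on the tool from outside, world axes, zero at the start; "moment": the same for the moment, N m; "width": finger opening in m.
Only numpy, scipy, OpenCV 4.12 (cv2) and the standard library are available. Lean on these libraries where they do the work, as an engineer would, in place of code of your own. Each camera call takes 0.05 s, during which the arm holds its last target.

## Working session

There is one attempt and no reset: what is moved stays moved. The work goes in short steps, Python scripts to look and compute and a tool call to move; the robot and the scene stay as the last step left them, time stands still between calls to the robot, and variables do not carry over. Pictures are saved under pics/ and viewed, and the job is handed in when it is done.

Besides the shell and the picture viewer there is one more tool, called after "Call:" as name(argument=value, ...), one argument or row to a line, values as JSON. apply_moves: Moves the arm, as the interface text tells. Its arguments: {"type":"object","properties":{"moves":{"type":"array"},"newtons":{"type":"number"}},"required":["moves"]}

```bash
ls; mkdir -p pics; python3 - <<'E'
from rig import manip, imaging, workorder
import cv2,numpy as np
print(manip.get_state(), manip.pinch_z)
for n in ["scene","side","wrist"]:
    d=imaging.get_image(n); cv2.imwrite(f"pics/{n}0.png",d["image"][:,:,::-1]); np.savez(f"pics/{n}0.npz",**d)
    print(n,d["fx"],d["fy"],d["cx"],d["cy"],d["R"].round(3).tolist(),d["t"].round(3))
E
```

```text
pics
{'clock': 0.0, 'qpos': array([ 1.17799233e+00,  2.76581627e-01,  1.50618710e+00, -1.83955537e-05,
        1.36070509e+00, -1.21025599e-01]), 'qd': array([-2.19473094e-03,  1.19328681e-03,  1.26678194e-04, -1.68295281e-03,
       -4.71202512e-05,  4.79797589e-04]), 'effort': array([-2.74372978e-03, -4.16772079e+01, -2.45798439e+01, -3.53320929e-04,
        1.11383523e-02, -8.37332379e-06]), 'position': array([0.15416565, 0.55336628, 0.23042585]), 'ee_rot': array([-2.30300563e-04,  1.35469396e-01,  9.90781085e-01, -9.11993194e-04]), 'contact_force': array([-0.28366184,  0.93806701,  0.17116656]), 'moment': array([0.01928237, 0.02842736, 0.02858633]), 'width': 0.08561900561889622} 0.0187
scene 462.5380590320453 462.5380590320453 318.2973389345199 237.6983993688243 [[-0.694, 0.72, 0.011], [0.493, 0.487, -0.721], [-0.524, -0.495, -0.693]] [ 0.384 -0.227  1.303]
side 567.1074353923428 567.1074353923428 316.3575933302966 235.70664600350923 [[0.772, -0.635, -0.004], [-0.431, -0.519, -0.738], [0.467, 0.572, -0.675]] [-0.456  0.361  0.763]
wrist 371.64829954431775 371.64829954431775 315.5099710179839 239.53052789311818 [[0.268, 0.963, -0.002], [0.93, -0.258, 0.262], [0.251, -0.072, -0.965]] [-0.573 -0.035  0.379]
```

View pics/scene0.png

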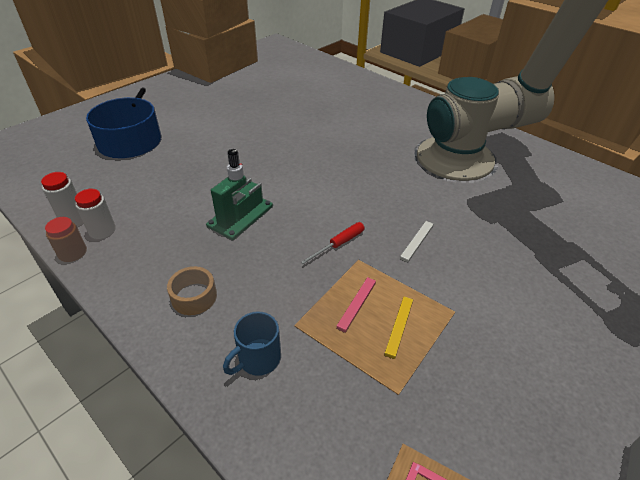

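View pics/side0.png

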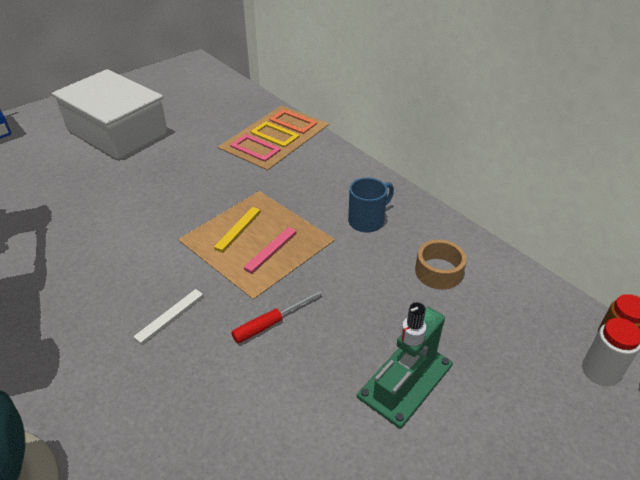

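View pics/wrist0.png

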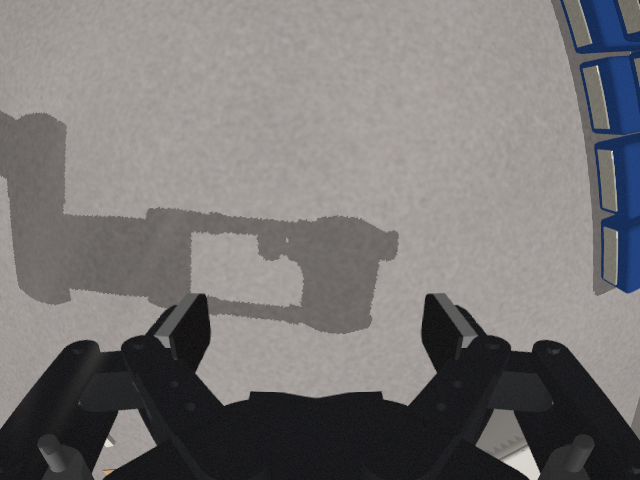

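The scene shows the solid pink bar at scene (356,304) and side (270,250). These could be mistaken for it:
- the yellow bar, scene (399,327)
- the white bar, scene (417,241)
- the pink outline on the far card, side (256,148)

The gauge is at scene (238,205) and side (405,370). I'm choosing the solid pink bar on the plain card and will check it in a crop.

```bash
cat > h.py <<'E'
import numpy as np, cv2
from scipy.spatial.transform import Rotation as Ro
def load(n): return dict(np.load(f"pics/{n}.npz"))
def cloud(d):
    z=d["range_z"]; v,u=np.mgrid[0:480,0:640]
    P=np.stack([(u-d["cx"])/d["fx"]*z,(v-d["cy"])/d["fy"]*z,z],-1)
    return (P-d["t"])@d["R"]
def onplane(d,uv,h):
    uv=np.atleast_2d(uv).astype(float)
    r=np.c_[(uv[:,0]-d["cx"])/d["fx"],(uv[:,1]-d["cy"])/d["fy"],np.ones(len(uv))]@d["R"]
    c=-d["R"].T@d["t"]; return c+r*((h-c[2])/r[:,2])[:,None]
def proj(d,X):
    c=np.atleast_2d(X)@d["R"].T+d["t"]; return np.c_[d["fx"]*c[:,0]/c[:,2]+d["cx"],d["fy"]*c[:,1]/c[:,2]+d["cy"]]
E
python3 - <<'E'
from h import *
for n in ["scene0","side0"]:
    d=load(n); im=d["image"]; hsv=cv2.cvtColor(im,cv2.COLOR_RGB2HSV); C=cloud(d)
    pk=((hsv[...,0]>160)&(hsv[...,0]<177)&(hsv[...,1]>90)&(hsv[...,2]>120)).astype(np.uint8)
    k,l,s,c=cv2.connectedComponentsWithStats(pk)
    for i in range(1,k):
        if s[i,4]>60: print(n,'pink',s[i],np.median(C[l==i],0).round(4))
    i=[i for i in range(1,k) if s[i,4]>60]
    for j in i:
        m=l==j; zs=C[m][:,2]; 
        if (s[j,4]<300): continue
        for h in (.013,):
            top=m&(C[...,2]>.010)
            v,u=np.nonzero(top); P=onplane(d,np.c_[u,v],h)
            r=cv2.minAreaRect((P[:,:2]*1000).astype(np.float32)); print('  rect',r,'zmed',np.median(zs),zs.min(),zs.max(),'n',top.sum(), cv2.boxPoints(r).round(1).tolist())
    g=((hsv[...,0]>55)&(hsv[...,0]<90)&(hsv[...,1]>80)).astype(np.uint8)
    k,l,s,c=cv2.connectedComponentsWithStats(g); j=1+s[1:,4].argmax(); print('green',s[j])
    x,y,w,h=s[j,:4]; y0=y-55
    crop=im[y0:y+h+5,x-10:x+w+10]; cv2.imwrite(f"pics/g_{n}.png",cv2.resize(crop,None,fx=5,fy=5,interpolation=cv2.INTER_CUBIC)[:,:,::-1]); print('crop org',x-10,y0,crop.shape)
E
```

```text
scene0 pink [337 278  39  52 548] [0.5984 0.1451 0.0126]
scene0 pink [406 462  40  18 313] [0.7648 0.416  0.0088]
  rect ((594.37109375, 143.90664672851562), (139.85604858398438, 19.448333740234375), 15.038711547851562) zmed 0.01258604451403846 0.008560546354615683 0.7350046913336618 n 538 [[524.2999877929688, 135.1999969482422], [529.4000244140625, 116.4000015258789], [664.4000244140625, 152.6999969482422], [659.4000244140625, 171.39999389648438]]
  rect ((764.10205078125, 420.81072998046875), (22.42043113708496, 57.22438049316406), 44.19465255737305) zmed 0.008759019578695936 0.005074076158601099 0.7350046913336618 n 54 [[736.0999755859375, 433.5], [776.0, 392.5], [792.0999755859375, 408.1000061035156], [752.2000122070312, 449.1000061035156]]
green [ 206  176   66   62 2164]
crop org 196 121 (122, 86, 3)
side0 pink [231 135  49  26 381] [0.7739 0.4561 0.0072]
side0 pink [244 227  52  45 526] [0.5861 0.1401 0.0119]
  rect ((771.5594482421875, 454.2271423339844), (62.88811111450195, 100.89716339111328), 10.025215148925781) zmed 0.007211499415347221 0.0015696642564440046 0.7791412198397605 n 28 [[731.7999877929688, 498.3999938964844], [749.4000244140625, 399.1000061035156], [811.2999877929688, 410.0], [793.7000122070312, 509.3999938964844]]
  rect ((590.2010498046875, 140.0655059814453), (139.3807373046875, 20.444520950317383), 15.131608009338379) zmed 0.011860491650700713 0.007015275867536094 0.7791412198397605 n 469 [[520.2999877929688, 131.6999969482422], [525.5999755859375, 112.0], [660.0999755859375, 148.39999389648438], [654.7999877929688, 168.10000610351562]]
green [ 357  307   95  121 4261]
crop org 347 252 (181, 115, 3)
```

View crops.

View pics/g_scene0.png

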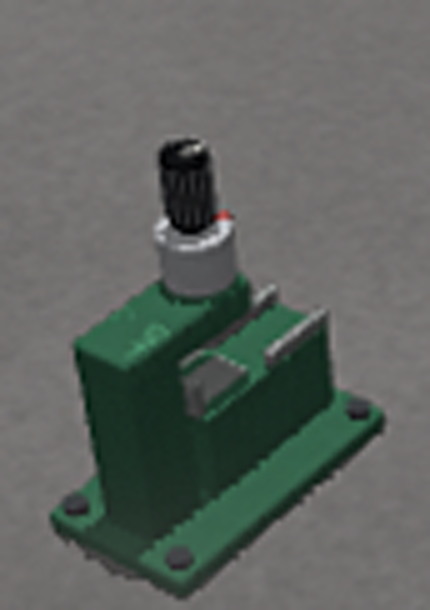

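```bash
python3 - <<'E'
from h import *
d=load("side0"); im=d["image"]
cv2.imwrite("pics/g_side0b.png",cv2.resize(im[290:435,345:460],None,fx=4,fy=4,interpolation=cv2.INTER_CUBIC)[:,:,::-1])
d=load("scene0"); im=d["image"]
cv2.imwrite("pics/pk0.png",cv2.resize(im[255:395,290:460],None,fx=4,fy=4,interpolation=cv2.INTER_CUBIC)[:,:,::-1])
E
```

```text
(no output)
```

View pics/g_side0b.png

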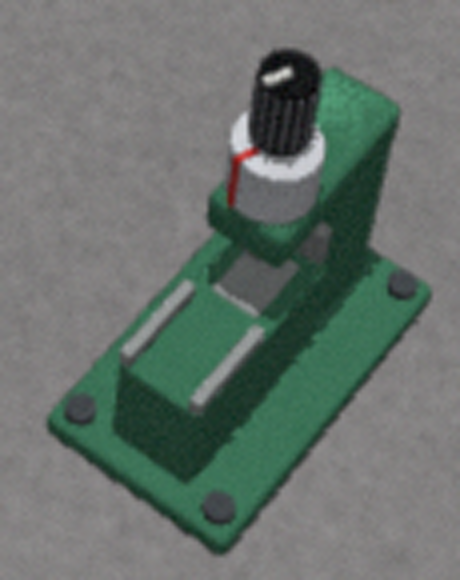

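View pics/pk0.png

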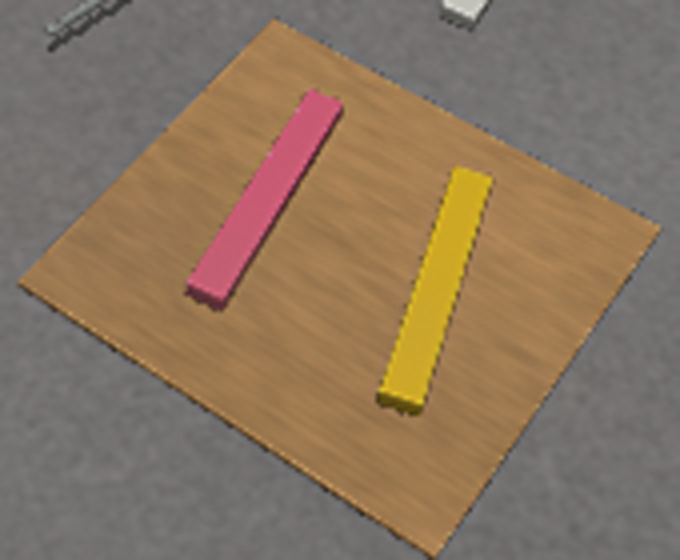

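```bash
python3 - <<'E'
from h import *
def sh(n,org,f,pts,h):
    d=load(n); return onplane(d,np.array(pts)/f+np.array(org)-.5*(1-1/f),h)
for n,org,f,base,knob,end,guL,guR in [("side0",(345,290),4,[(50,425),(221,550),(431,290)],[(287,70)],[(119,366),(187,410)],[(125,354),(192,284)],[(193,405),(262,330)]),
  ("scene0",(196,121),5,[(52,520),(184,595),(384,412)],[(188,152)],[(331,325)],[(270,352),(328,312)],[(275,290),(275,290)])]:
    b=sh(n,org,f,base,.012); k=sh(n,org,f,knob,.182)
    print(n,'base\n',b.round(4)[:,:2].tolist(),'len',[np.linalg.norm(b[i]-b[i+1]).round(4) for i in range(2)])
    print('knob',k.round(4)); 
    for q,h in ((end,.06),(guL,.068),(guR,.068)): print(sh(n,org,f,q,h)[:,:2].round(4).tolist())
    for i in range(2): e=b[i+1]-b[i]; print('ang',np.degrees(np.arctan2(e[1],e[0])).round(2))
    # depth clouds
    d=load(n); C=cloud(d); im=d["image"]; hsv=cv2.cvtColor(im,cv2.COLOR_RGB2HSV)
    g=((hsv[...,0]>55)&(hsv[...,0]<90)&(hsv[...,1]>80))
    for lo,hi in ((.008,.016),(.056,.064),(.112,.120)):
        m=g&(C[...,2]>lo)&(C[...,2]<hi)&(np.linalg.norm(C[...,:2]-k[0,:2],axis=-1)<.15)
        v,u=np.nonzero(m); P=onplane(d,np.c_[u,v],(lo+hi)/2)
        r=cv2.minAreaRect((P[:,:2]*1000).astype(np.float32)); print(lo,m.sum(),[np.round(a,1) for a in r], cv2.boxPoints(r).round(1).tolist())
E
```

```text
side0 base
 [[0.4996, -0.2094], [0.5128, -0.2874], [0.6593, -0.2616]] len [np.float64(0.0792), np.float64(0.1488)]
knob [[ 0.5781 -0.2323  0.182 ]]
[[0.5139, -0.228], [0.52, -0.2569]]
[[0.515, -0.2292], [0.5555, -0.2231]]
[[0.519, -0.26], [0.5609, -0.2538]]
ang -80.4
ang 10.0
0.008 1806 [array([ 579.1, -234.8]), array([149.9,  83.6]), np.float64(9.9)] [[498.0, -206.5], [512.4000244140625, -288.79998779296875], [660.0999755859375, -263.1000061035156], [645.7000122070312, -180.6999969482422]]
0.056 686 [array([ 577.8, -234.4]), array([125.2,  36.1]), np.float64(10.6)] [[513.0, -228.10000610351562], [519.5999755859375, -263.6000061035156], [642.5999755859375, -240.60000610351562], [636.0, -205.10000610351562]]
0.112 424 [array([ 601.4, -231.5]), array([83.1, 32.8]), np.float64(9.8)] [[557.7000122070312, -222.39999389648438], [563.2999877929688, -254.6999969482422], [645.2000122070312, -240.60000610351562], [639.5999755859375, -208.3000030517578]]
scene0 base
 [[0.6662, -0.2528], [0.6546, -0.1701], [0.5058, -0.2021]] len [np.float64(0.0835), np.float64(0.1522)]
knob [[ 0.5791 -0.2308  0.182 ]]
[[0.5171, -0.2231]]
[[0.5569, -0.2193], [0.518, -0.2234]]
[[0.5244, -0.2545], [0.5244, -0.2545]]
ang 97.98
ang -167.85
0.008 580 [array([ 585.5, -227.5]), array([149.7,  82.8]), np.float64(8.1)] [[505.6000061035156, -197.0], [517.2999877929688, -279.0], [665.5, -257.8999938964844], [653.7999877929688, -175.89999389648438]]
0.056 235 [array([ 585. , -228.5]), array([129. ,  36.5]), np.float64(9.3)] [[518.4000244140625, -220.89999389648438], [524.2999877929688, -257.0], [651.5999755859375, -236.10000610351562], [645.7000122070312, -200.10000610351562]]
0.112 260 [array([ 609.4, -223.4]), array([81.7, 34.3]), np.float64(9.9)] [[566.2000122070312, -213.60000610351562], [572.0999755859375, -247.39999389648438], [652.5999755859375, -233.3000030517578], [646.7000122070312, -199.5]]
```

Crops confirm the solid pink bar on the card. The scene and side cameras disagree by several mm, so I'll check with the wrist camera from a scan pose between the card and the gauge.

```bash
cat >> h.py <<'E'
def rot(yaw):  # tool down, tool x at yaw
    x=np.array([np.cos(yaw),np.sin(yaw),0]); z=np.array([0,0,-1.]); return np.c_[x,np.cross(z,x),z]
def pose():
    from rig import manip
    s=manip.get_state(); q=s["ee_rot"]; return s,np.array(s["position"]),Ro.from_quat([q[1],q[2],q[3],q[0]]).as_matrix()
def plan(p,R,tp,tR,n,jaw,rows=8):
    out=[]
    for i in range(n):
        k=n-i
        dv=(tp-p)/k; w=Ro.from_matrix(R.T@tR).as_rotvec()/k
        t=np.round(R.T@dv,4); w=np.round(w,3); out.append([jaw,*t,*w]); p=p+R@t; R=R@Ro.from_rotvec(w).as_matrix()
    while len(out)%rows: out.append([jaw]+[0]*6)
    for i in range(0,len(out),rows): print([float(x)+0 for r in out[i:i+rows] for x in r])
def wray(d,uv):
    uv=np.atleast_2d(uv).astype(float); a=(uv-[d["cx"],d["cy"]]); r=np.hypot(*a.T); th=r/d["fx"]
    c=np.c_[a/np.maximum(r,1e-9)[:,None]*np.sin(th)[:,None],np.cos(th)]; return c@d["R"]
def wplane(d,uv,h):
    r=wray(d,uv); c=-d["R"].T@d["t"]; return c+r*((h-c[2])/r[:,2])[:,None]
def wproj(d,X):
    c=np.atleast_2d(X)@d["R"].T+d["t"]; rr=np.hypot(c[:,0],c[:,1]); th=np.arctan2(rr,c[:,2])
    return c[:,:2]/rr[:,None]*(th*d["fx"])[:,None]+[d["cx"],d["cy"]]
E
python3 - <<'E'
from h import *
s,p,R=pose(); plan(p,R,np.array([.50,-.05,.30]),rot(np.radians(195)),16,.085)
E
```

```text
[0.085, -0.0309, -0.0305, -0.0043, 0.0, 0.0, -0.033, 0.085, -0.0299, -0.0315, -0.0043, 0.0, 0.0, -0.033, 0.085, -0.0289, -0.0325, -0.0043, 0.0, 0.0, -0.033, 0.085, -0.0278, -0.0335, -0.0043, 0.0, 0.0, -0.033, 0.085, -0.0267, -0.0344, -0.0043, 0.0, 0.0, -0.033, 0.085, -0.0255, -0.0352, -0.0043, 0.0, 0.0, -0.034, 0.085, -0.0243, -0.0361, -0.0043, 0.0, 0.0, -0.033, 0.085, -0.0231, -0.0368, -0.0043, 0.0, 0.0, -0.034]
[0.085, -0.0218, -0.0376, -0.0043, 0.0, 0.0, -0.033, 0.085, -0.0206, -0.0383, -0.0043, 0.0, 0.0, -0.034, 0.085, -0.0193, -0.039, -0.0043, 0.0, 0.0, -0.033, 0.085, -0.0179, -0.0396, -0.0043, 0.0, 0.0, -0.034, 0.085, -0.0166, -0.0402, -0.0043, 0.0, 0.0, -0.033, 0.085, -0.0153, -0.0407, -0.0043, 0.0, 0.0, -0.034, 0.085, -0.0139, -0.0412, -0.0043, -0.001, 0.0, -0.033, 0.085, -0.0124, -0.0416, -0.0043, 0.0, -0.001, -0.034]
```

Call:
apply_moves(
  moves=[0.085,-0.031,-0.03,-0.004,0,0,-0.033,0.085,-0.03,-0.031,-0.004,0,0,-0.033,0.085,-0.029,-0.032,-0.004,0,0,-0.033,0.085,-0.028,-0.033,-0.004,0,0,-0.033,0.085,-0.027,-0.034,-0.004,0,0,-0.033,0.085,-0.026,-0.035,-0.004,0,0,-0.033,0.085,-0.024,-0.036,-0.004,0,0,-0.033,0.085,-0.023,-0.037,-0.004,0,0,-0.033],
)

```text
clock: 0.82
position: [0.3215, 0.2684, 0.2569]
ee_rot: [-0.002, -0.01, 1.0, -0.001]
contact_force: [0.9, 0.8, -0.1]
width: 0.085
```

Call:
apply_moves(
  moves=[0.085,-0.022,-0.037,-0.004,0,0,-0.033,0.085,-0.02,-0.038,-0.004,0,0,-0.033,0.085,-0.019,-0.039,-0.004,0,0,-0.033,0.085,-0.018,-0.039,-0.004,0,0,-0.033,0.085,-0.017,-0.04,-0.004,0,0,-0.033,0.085,-0.015,-0.04,-0.004,0,0,-0.033,0.085,-0.014,-0.041,-0.004,0,0,-0.033,0.085,-0.012,-0.041,-0.004,0,0,-0.033],
)

```text
clock: 1.48
position: [0.4912, -0.0171, 0.2874]
ee_rot: [-0.002, -0.148, 0.989, 0.0]
contact_force: [0.3, 0.5, 0.1]
width: 0.0849
```

```bash
cat > snap.py <<'E'
import sys
from rig import imaging
from h import *
s,p,R=pose()
for n in sys.argv[2:]:
    d=imaging.get_image(n); m=n+sys.argv[1]; cv2.imwrite(f"pics/{m}.png",d["image"][:,:,::-1]); np.savez(f"pics/{m}.npz",**d)
print(s["clock"],p.round(4),"yaw",np.degrees(np.arctan2(R[1,0],R[0,0])).round(2),"tilt",R[:,2].round(4),"F",s["contact_force"].round(1),"M",s["moment"].round(3),"w",round(s["width"],4),"q6",s["qpos"][5].round(3))
E
python3 snap.py 1 wrist
```

```text
1.4833 [ 0.4912 -0.0171  0.2874] yaw -162.97 tilt [-3.7e-03 -3.0e-04 -1.0e+00] F [0.3 0.5 0.1] M [0.021 0.008 0.06 ] w 0.0849 q6 -2.044
```

View pics/wrist1.png

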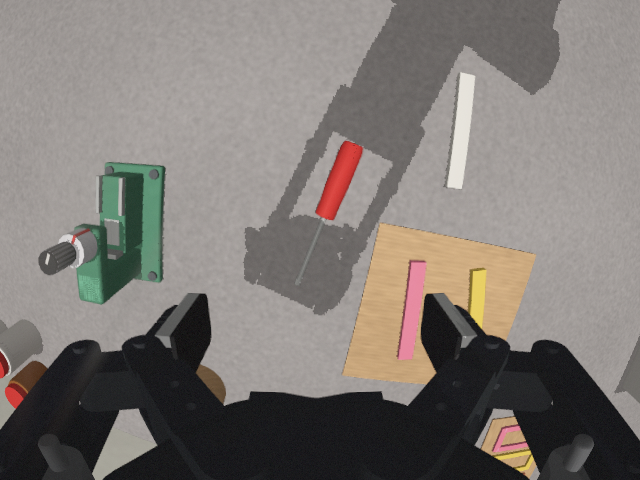

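The wrist view shows the pink bar at (412,310), the gauge at (130,225) and the knob top at (47,260).

```bash
python3 - <<'E'
from h import *
d=load("wrist1"); im=d["image"]; hsv=cv2.cvtColor(im,cv2.COLOR_RGB2HSV)
pk=((hsv[...,0]>160)&(hsv[...,0]<177)&(hsv[...,1]>90)&(hsv[...,2]>120)).astype(np.uint8)
k,l,s,c=cv2.connectedComponentsWithStats(pk); j=1+s[1:,4].argmax(); v,u=np.nonzero(l==j); print(s[j])
P=wplane(d,np.c_[u,v],.012); r=cv2.minAreaRect((P[:,:2]*1000).astype(np.float32)); print(r,cv2.boxPoints(r).round(1).tolist())
g=((hsv[...,0]>55)&(hsv[...,0]<90)&(hsv[...,1]>80)).astype(np.uint8)
k,l,s,c=cv2.connectedComponentsWithStats(g); j=1+s[1:,4].argmax(); print(s[j])
crop=im[150:310,30:180]; cv2.imwrite("pics/gw1.png",cv2.resize(crop,None,fx=3.75,fy=3.75,interpolation=cv2.INTER_CUBIC)[:,:,::-1])
E
```

```text
[ 398  261   28   99 1501]
((592.951904296875, 140.51809692382812), (140.7906036376953, 21.093278884887695), 15.189425468444824) [[522.2999877929688, 132.3000030517578], [527.7999877929688, 111.9000015258789], [663.7000122070312, 148.8000030517578], [658.0999755859375, 169.10000610351562]]
[  77  163   88  141 6504]
```

View pics/gw1.png

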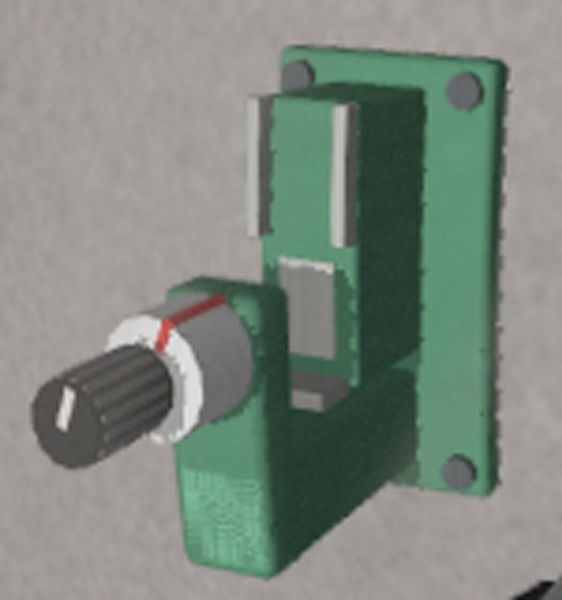

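```bash
python3 - <<'E'
from h import *
d=load("wrist1")
f=lambda pts,h: wplane(d,(np.array(pts,float)+.5)/3.75-.5+[30,150],h)[:,:2]*1000
b=f([(283,45),(508,61),(496,497)],.012); print('base',b.round(1).tolist(),[np.linalg.norm(b[i]-b[i+1]).round(1) for i in (0,1)])
e=b[1]-b[2]; print(np.degrees(np.arctan2(-e[1],-e[0])))
x=-e/np.linalg.norm(e); y=np.array([-x[1],x[0]])
print('org from base', (b[0]+b[2])/2-3*x)
k=f([(70,425)],.182)[0]; print('knob',k)
print('scr',f([(298,76),(464,90),(459,471)],.014).round(1).tolist())
# guide tops
print('guides', f([(247,97),(269,97),(335,103),(356,103),(333,245),(355,247),(247,235),(268,235)],.068).round(1).tolist())
print('anvil', f([(280,258),(334,264),(332,360),(287,352)],.06).round(1).tolist())
E
```

```text
base [[516.5, -286.8], [501.6, -202.0], [648.0, -177.3]] [np.float64(86.0), np.float64(148.5)]
9.587856030242001
org from base [ 579.2939413  -232.52514713]
knob [ 580.12498647 -232.89948255]
scr [[524.8, -277.3], [514.1, -214.3], [642.1, -191.7]]
guides [[522.7, -263.1], [520.8, -255.2], [517.0, -231.9], [515.3, -224.9], [558.3, -224.6], [556.7, -217.0], [563.8, -255.6], [561.7, -247.9]]
anvil [[570.5, -247.0], [566.8, -227.3], [596.9, -223.4], [599.5, -240.1]]
```

```bash
python3 - <<'E'
from h import *
s,p,R=pose(); plan(p,R,np.array([.5524,.130,.07]),rot(np.radians(195.15)),8,.05)
E
```

```text
[0.05, -0.0123, 0.0167, 0.027, -0.001, 0.0, 0.004, 0.05, -0.0122, 0.0167, 0.0271, -0.001, 0.0, 0.004, 0.05, -0.0122, 0.0168, 0.0271, -0.001, 0.0, 0.004, 0.05, -0.0121, 0.0168, 0.0271, -0.001, 0.0, 0.003, 0.05, -0.012, 0.0168, 0.0271, -0.001, 0.0, 0.004, 0.05, -0.012, 0.0168, 0.0271, -0.001, 0.0, 0.003, 0.05, -0.0119, 0.0168, 0.0272, -0.002, 0.0, 0.004, 0.05, -0.0119, 0.0168, 0.0272, -0.001, -0.001, 0.003]
```

Call:
apply_moves(
  moves=[0.05,-0.012,0.017,0.027,-0.001,0,0.004,0.05,-0.012,0.017,0.027,-0.001,0,0.004,0.05,-0.012,0.017,0.027,-0.001,0,0.004,0.05,-0.012,0.017,0.027,-0.001,0,0.004,0.05,-0.012,0.017,0.027,0,0,0.004,0.05,-0.012,0.017,0.027,0,0,0.004,0.05,-0.012,0.017,0.027,0,0,0.004,0.05,0,0,0,0,0,0],
)

```text
clock: 2.2
position: [0.5534, 0.108, 0.0909]
ee_rot: [0.004, -0.123, 0.992, -0.006]
contact_force: [0.2, -0.4, -0.6]
width: 0.0501
```

```bash
python3 snap.py 2 wrist; python3 - <<'E'
from h import *
d=load("wrist2"); im=d["image"]; hsv=cv2.cvtColor(im,cv2.COLOR_RGB2HSV)
pk=((hsv[...,0]>160)&(hsv[...,0]<177)&(hsv[...,1]>90)&(hsv[...,2]>90)).astype(np.uint8)
k,l,s,c=cv2.connectedComponentsWithStats(pk); j=1+s[1:,4].argmax(); v,u=np.nonzero(l==j); print(s[j])
P=wplane(d,np.c_[u,v],.013)[:,:2]*1000; r=cv2.minAreaRect(P.astype(np.float32)); print(r,cv2.boxPoints(r).round(1).tolist())
s,p,R=pose(); plan(p,R,np.array([.5524,.130,.0065]),rot(np.radians(195.15)),7,.05)
E
```

```text
2.2 [0.5534 0.108  0.0909] yaw -165.9 tilt [ 0.0083 -0.0102 -0.9999] F [ 0.2 -0.4 -0.6] M [-0.005 -0.074  0.004] w 0.0501 q6 -1.734
[ 338  210   33  185 4824]
((591.127685546875, 140.8543243408203), (138.2652587890625, 19.7741641998291), 15.105634689331055) [[521.7999877929688, 132.39999389648438], [527.0, 113.30000305175781], [660.4000244140625, 149.3000030517578], [655.2999877929688, 168.39999389648438]]
[0.05, -0.0005, 0.0034, 0.0123, -0.002, 0.001, -0.003, 0.05, -0.0006, 0.0034, 0.0123, -0.002, 0.001, -0.002, 0.05, -0.0006, 0.0034, 0.0123, -0.002, 0.001, -0.003, 0.05, -0.0006, 0.0034, 0.0123, -0.002, 0.001, -0.002, 0.05, -0.0006, 0.0033, 0.0123, -0.002, 0.001, -0.003, 0.05, -0.0007, 0.0033, 0.0123, -0.002, 0.001, -0.002, 0.05, -0.0007, 0.0034, 0.0124, -0.002, 0.001, -0.003, 0.05, 0.0, 0.0, 0.0, 0.0, 0.0, 0.0]
```

View pics/wrist2.png

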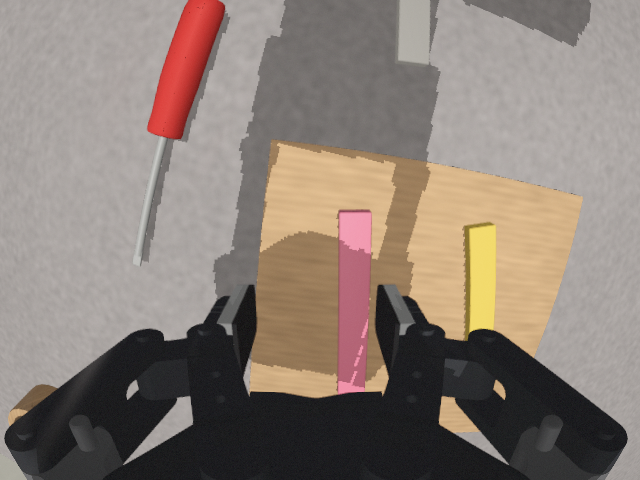

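The bar at wrist (355,300) again measures about (592,141) mm at 15.1°, matching before. I'm aligning and descending in two steps.

Call:
apply_moves(
  moves=[0.05,-0.001,0.006,0.01,-0.002,0.001,-0.003,0.05,-0.001,0.006,0.01,-0.002,0.001,-0.003,0.05,-0.001,0.005,0.01,-0.002,0.001,-0.003,0.05,-0.001,0.004,0.01,-0.002,0.001,-0.003,0.05,0,0.003,0.01,-0.002,0.001,-0.003,0.05,0,0.002,0.008,-0.002,0.001,-0.003,0.05,0,0,0.006,0,0,0,0.05,0,0,0,0,0,0],
)

```text
clock: 2.92
position: [0.5534, 0.1323, 0.0275]
ee_rot: [0.004, -0.132, 0.991, -0.001]
contact_force: [-0.8, -0.0, 0.5]
width: 0.0499
```

```bash
python3 - <<'E'
from h import *
s,p,R=pose(); print(p,R[:,2],np.degrees(np.arctan2(R[1,0],R[0,0]))); plan(p,R,np.array([.5524,.130,.0065]),rot(np.radians(195.15)),4,.05)
E
```

```text
[0.55344769 0.13229331 0.02754041] [ 0.00818232 -0.00129001 -0.99996569] -164.83591631738884
[0.05, 0.0004, -0.0005, 0.0053, -0.001, 0.002, 0.0, 0.05, 0.0004, -0.0005, 0.0052, -0.001, 0.002, 0.0, 0.05, 0.0005, -0.0004, 0.0053, -0.001, 0.002, 0.0, 0.05, 0.0004, -0.0005, 0.0052, 0.0, 0.002, 0.0, 0.05, 0.0, 0.0, 0.0, 0.0, 0.0, 0.0, 0.05, 0.0, 0.0, 0.0, 0.0, 0.0, 0.0, 0.05, 0.0, 0.0, 0.0, 0.0, 0.0, 0.0, 0.05, 0.0, 0.0, 0.0, 0.0, 0.0, 0.0]
```

Call:
apply_moves(
  moves=[0.05,0.001,-0.001,0.006,-0.001,0.003,0,0.05,0,-0.001,0.006,-0.001,0.003,0,0.05,0,0,0.006,0,0.003,0,0.05,0,0,0.003,0,0,0,0.05,0,0,0.001,0,0,0,0.05,0,0,0,0,0,0,0.05,0,0,0,0,0,0,0.05,0,0,0,0,0,0],
)

```text
clock: 3.58
position: [0.5541, 0.1289, 0.0036]
ee_rot: [-0.0, -0.131, 0.991, -0.001]
contact_force: [0.4, -0.3, -1.3]
width: 0.05
```

```bash
python3 - <<'E'
from h import *
s,p,R=pose(); print(p,R[:,2],np.degrees(np.arctan2(R[1,0],R[0,0])),s["contact_force"])
E
```

```text
[0.55411389 0.12891734 0.00356394] [-5.42051877e-04 -1.94424677e-03 -9.99997963e-01] -164.906134440531 [ 0.41114048 -0.27402066 -1.28665956]
```

Call:
apply_moves(
  moves=[0.05,0,0,-0.002,0,0,0,0.015,0,0,0,0,0,0,0.015,0,0,0,0,0,0,0.015,0,0,0,0,0,0,0.015,0,0,0,0,0,0,0.015,0,0,0,0,0,0,0.015,0,0,0,0,0,0,0.015,0,0,0,0,0,0],
  newtons=35,
)

```text
clock: 4.25
position: [0.5547, 0.1292, 0.0071]
ee_rot: [0.001, -0.132, 0.991, -0.001]
contact_force: [-0.5, -0.4, -0.7]
width: 0.0186
```

```bash
python3 - <<'E'
from h import *
s,p,R=pose(); print(p,R[:,2],np.degrees(np.arctan2(R[1,0],R[0,0])),s["contact_force"],s["width"])
E
```

```text
[0.55465746 0.12922938 0.00708948] [ 0.0017187  -0.00165033 -0.99999716] -164.88234138834275 [-0.48299194 -0.38016966 -0.66792355] 0.018640222751490416
```

```bash
python3 - <<'E'
from h import *
s,p,R=pose(); T=rot(np.radians(195.1))
a=np.array([.52,.10,.13]); plan(p,R,a,T,5,.015)
plan(a,T,np.array([.3985,-.2635,.12]),rot(np.radians(189.8)),11,.015)
E
```

```text
[0.015, 0.0082, -0.0039, -0.0246, 0.0, 0.0, 0.0, 0.015, 0.0082, -0.0039, -0.0246, -0.001, 0.0, 0.0, 0.015, 0.0082, -0.0039, -0.0246, 0.0, 0.0, 0.0, 0.015, 0.0082, -0.0038, -0.0246, -0.001, 0.001, 0.0, 0.015, 0.0082, -0.0038, -0.0245, 0.0, 0.0, 0.0, 0.015, 0.0, 0.0, 0.0, 0.0, 0.0, 0.0, 0.015, 0.0, 0.0, 0.0, 0.0, 0.0, 0.0, 0.015, 0.0, 0.0, 0.0, 0.0, 0.0, 0.0]
[0.015, 0.0193, -0.029, 0.0009, 0.0, 0.0, 0.008, 0.015, 0.019, -0.0292, 0.0009, 0.0, 0.0, 0.008, 0.015, 0.0188, -0.0293, 0.0009, 0.0, 0.0, 0.009, 0.015, 0.0185, -0.0295, 0.0009, 0.0, 0.0, 0.008, 0.015, 0.0183, -0.0297, 0.0009, 0.0, 0.0, 0.009, 0.015, 0.018, -0.0298, 0.0009, 0.0, 0.0, 0.008, 0.015, 0.0178, -0.03, 0.0009, 0.0, 0.0, 0.009, 0.015, 0.0176, -0.0301, 0.0009, 0.0, 0.0, 0.008]
[0.015, 0.0173, -0.0302, 0.0009, 0.0, 0.0, 0.009, 0.015, 0.017, -0.0304, 0.0009, 0.0, 0.0, 0.008, 0.015, 0.0168, -0.0306, 0.001, 0.0, 0.0, 0.009, 0.015, 0.0, 0.0, 0.0, 0.0, 0.0, 0.0, 0.015, 0.0, 0.0, 0.0, 0.0, 0.0, 0.0, 0.015, 0.0, 0.0, 0.0, 0.0, 0.0, 0.0, 0.015, 0.0, 0.0, 0.0, 0.0, 0.0, 0.0, 0.015, 0.0, 0.0, 0.0, 0.0, 0.0, 0.0]
```

Call:
apply_moves(
  moves=[0.015,0,0,-0.02,0,0,0,0.015,0.008,-0.004,-0.025,0,0,0,0.015,0.008,-0.004,-0.025,0,0,0,0.015,0.008,-0.004,-0.025,0,0,0,0.015,0.008,-0.004,-0.025,0,0,0,0.015,0.018,-0.02,-0.008,0,0,0,0.015,0.019,-0.025,0,0,0,0.008,0.015,0.019,-0.03,0,0,0,0.008],
)

```text
clock: 4.92
position: [0.4927, 0.0202, 0.1393]
ee_rot: [0.0, -0.127, 0.992, -0.0]
contact_force: [0.6, 0.2, -1.9]
width: 0.0187
```

Call:
apply_moves(
  moves=[0.015,0.019,-0.03,0,0,0,0.008,0.015,0.019,-0.03,0,0,0,0.008,0.015,0.018,-0.03,0,0,0,0.008,0.015,0.018,-0.03,0,0,0,0.008,0.015,0.018,-0.03,0,0,0,0.008,0.015,0.018,-0.03,0,0,0,0.008,0.015,0.01,-0.03,0,0,0,0.008,0.015,0,0,0,0,0,0],
)

```text
clock: 5.58
position: [0.4178, -0.2264, 0.1413]
ee_rot: [0.002, -0.098, 0.995, -0.003]
contact_force: [0.3, -0.3, 0.1]
width: 0.0188
```

```bash
python3 snap.py 3 ; python3 - <<'E'
from h import *
s,p,R=pose(); 
plan(p,R,np.array([.3985,-.2635,.067]),rot(np.radians(189.8)),7,.015)
E
```

```text
5.5833 [ 0.4178 -0.2264  0.1413] yaw -168.74 tilt [ 0.0047 -0.0064 -1.    ] F [ 0.3 -0.3  0.1] M [-0.02   0.051 -0.084] w 0.0188 q6 -2.408
[0.015, 0.0038, -0.0046, 0.0106, -0.001, 0.0, 0.004, 0.015, 0.0037, -0.0046, 0.0106, -0.001, 0.001, 0.004, 0.015, 0.0037, -0.0046, 0.0106, -0.001, 0.0, 0.003, 0.015, 0.0037, -0.0047, 0.0106, -0.001, 0.001, 0.004, 0.015, 0.0037, -0.0047, 0.0107, -0.001, 0.0, 0.003, 0.015, 0.0037, -0.0047, 0.0106, -0.001, 0.001, 0.004, 0.015, 0.0036, -0.0047, 0.0107, -0.001, 0.0, 0.003, 0.015, 0.0, 0.0, 0.0, 0.0, 0.0, 0.0]
```

Call:
apply_moves(
  moves=[0.015,0.005,-0.008,0.008,-0.001,0.001,0.004,0.015,0.005,-0.008,0.008,-0.001,0.001,0.004,0.015,0.005,-0.007,0.01,-0.001,0.001,0.004,0.015,0.005,-0.005,0.01,-0.001,0.001,0.004,0.015,0.004,-0.003,0.01,-0.001,0,0.003,0.015,0.001,-0.001,0.01,-0.001,0,0.003,0.015,0,0,0.008,0,0,0.002,0.015,0,0,0,0,0,0],
)

```text
clock: 6.25
position: [0.3967, -0.2649, 0.0716]
ee_rot: [-0.001, -0.084, 0.997, 0.001]
contact_force: [-1.2, -0.1, -0.3]
width: 0.0185
```

```bash
python3 snap.py 4 scene side wrist
```

```text
6.25 [ 0.3967 -0.2649  0.0716] yaw -170.41 tilt [-0.0019  0.002  -1.    ] F [-1.2 -0.1 -0.3] M [0.068 0.06  0.041] w 0.0185 q6 -2.473
```

```bash
python3 - <<'E'
from h import *
a=load("side4")["image"][280:460,320:460]; b=load("scene4")["image"][130:260,180:320]
a=cv2.resize(a,None,fx=3,fy=3,interpolation=cv2.INTER_CUBIC); b=cv2.resize(b,(370,344),interpolation=cv2.INTER_CUBIC)
o=np.zeros((540,790,3),np.uint8); o[:,:420]=a; o[:344,420:]=b; cv2.imwrite("pics/c4.png",o[:,:,::-1])
E
```

```text
(no output)
```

View pics/c4.png

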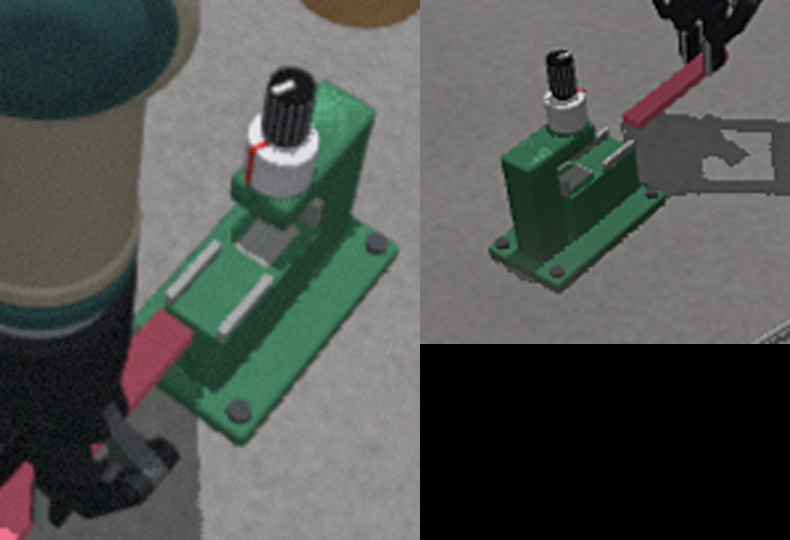

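View pics/wrist4.png

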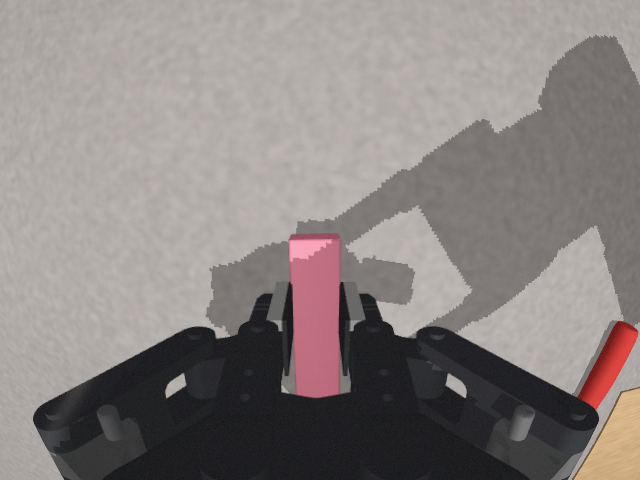

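Side view shows the bar end just outside the rest, roughly aligned with the guides. I'm measuring it against the gauge in each camera's own frame.

```bash
cat > rel.py <<'E'
import sys
from h import *
n0=sys.argv[1]
t=np.radians(9.8); X=np.array([np.cos(t),np.sin(t)]); Y=np.array([-X[1],X[0]])
for n,o in (("side",(.5762,-.2353)),("scene",(.5825,-.2280))):
    d=load(n+n0); C=cloud(d); hsv=cv2.cvtColor(d["image"],cv2.COLOR_RGB2HSV)
    G=np.stack([(C[...,:2]-o)@X,(C[...,:2]-o)@Y,C[...,2]],-1)*1000
    pk=((hsv[...,0]>158)&(hsv[...,0]<178)&(hsv[...,1]>90)&(hsv[...,2]>60))&(abs(G[...,1])<40)&(G[...,0]<60)&(G[...,0]>-300)
    for lo in range(-280,40,10):
        m=pk&(G[...,0]>=lo)&(G[...,0]<lo+10)
        if m.sum()>5:
            q=G[m]; top=q[q[:,2]>np.percentile(q[:,2],85)-4]
            print(n,lo,m.sum(),'y',top[:,1].min().round(1),top[:,1].max().round(1),'ztop',np.median(top[:,2]).round(1))
    rest=(hsv[...,0]>55)&(hsv[...,0]<90)&(hsv[...,1]>80)&(abs(G[...,1])<9)&(G[...,0]>-55)&(G[...,0]<-22)
    print('rest z',np.median(G[rest][:,2]).round(1),rest.sum(),'maxx bar',np.percentile(G[pk][:,0],99).round(1))
E
python3 rel.py 4
```

```text
side -220 58 y -9.3 8.9 ztop 76.3
side -210 128 y -9.3 10.8 ztop 77.5
side -200 124 y -39.3 10.9 ztop 77.4
side -190 71 y -2.1 11.4 ztop 77.4
side -180 34 y -35.9 -34.0 ztop 202.5
side -150 8 y -8.4 -6.7 ztop 76.5
side -130 8 y -8.6 -4.0 ztop 76.8
side -120 54 y -7.9 4.9 ztop 76.7
side -110 88 y -7.6 9.4 ztop 77.0
side -100 91 y -8.1 12.2 ztop 77.0
side -90 94 y -7.3 12.6 ztop 77.0
side -80 69 y -7.1 12.0 ztop 76.7
rest z 59.2 233 maxx bar -73.7
scene -200 7 y -14.4 19.6 ztop 76.5
scene -190 13 y -12.6 -0.0 ztop 77.0
scene -180 21 y -13.3 5.5 ztop 76.4
scene -170 24 y -13.4 7.6 ztop 76.5
scene -160 24 y -14.0 6.9 ztop 76.6
scene -150 22 y -11.7 6.6 ztop 77.0
scene -140 27 y -11.4 6.6 ztop 76.4
scene -130 29 y -12.4 8.2 ztop 76.5
scene -120 24 y -9.2 6.1 ztop 76.7
scene -110 24 y -11.8 8.5 ztop 76.6
scene -100 30 y -10.3 7.7 ztop 76.2
scene -90 33 y -12.0 7.8 ztop 76.5
scene -80 14 y -10.4 6.8 ztop 75.7
rest z 59.7 43 maxx bar -77.7
```

Call:
apply_moves(
  moves=[0.015,0,0,0.003,0,0,0,0.015,0,0,0.003,0,0,0,0.015,-0.006,0,0,0,0,-0.001,0.015,-0.008,0,0,0,0,-0.001,0.015,-0.008,0,0,0,0,-0.001,0.015,-0.006,0,0,0,0,0,0.015,0,0,0,0,0,0,0.015,0,0,0,0,0,0],
)

```text
clock: 7.07
position: [0.4319, -0.2611, 0.0696]
ee_rot: [0.003, -0.087, 0.996, -0.003]
contact_force: [-0.4, -0.1, -1.0]
width: 0.0186
```

```bash
cat > tg.py <<'E'
from h import *
s,p,R=pose(); t=np.radians(9.8); g=p-np.array([.5794,-.2323,0]); 
print("clk",s["clock"].__round__(2),"TCP gauge mm",(1000*np.array([g[0]*np.cos(t)+g[1]*np.sin(t),-g[0]*np.sin(t)+g[1]*np.cos(t),p[2]])).round(1),"yaw-g",(np.degrees(np.arctan2(R[1,0],R[0,0]))+170.2).round(2),"tilt",R[:2,2].round(4),"F",s["contact_force"].round(1),"M",s["moment"].round(3),"w",round(s["width"],4),"q6",s["qpos"][5].round(3))
E
python3 tg.py
```

```text
clk 7.07 TCP gauge mm [-150.2   -3.3   69.6] yaw-g 0.14 tilt [ 0.007  -0.0049] F [-0.4 -0.1 -1. ] M [0.001 0.039 0.005] w 0.0186 q6 -2.427
```

```bash
cat > to.py <<'E'
import sys
from h import *
x,y,z,n,jaw=map(float,sys.argv[1:6]); yw=float(sys.argv[6]) if len(sys.argv)>6 else 0
s,p,R=pose(); t=np.radians(9.8); o=np.array([.5794,-.2323])
w=o+np.array([x*np.cos(t)-y*np.sin(t),x*np.sin(t)+y*np.cos(t)])/1000
plan(p,R,np.array([*w,z/1000]),rot(np.radians(189.8+yw)),int(n),jaw)
E
python3 to.py -150 -1 65.6 4 .015; python3 to.py -110 -1 65.6 6 .015
```

```text
[0.015, 0.0, 0.0006, 0.001, -0.002, 0.002, 0.001, 0.015, -0.0001, 0.0006, 0.001, -0.001, 0.001, 0.0, 0.015, 0.0, 0.0006, 0.001, -0.002, 0.002, 0.001, 0.015, -0.0001, 0.0005, 0.001, -0.001, 0.001, 0.0, 0.015, 0.0, 0.0, 0.0, 0.0, 0.0, 0.0, 0.015, 0.0, 0.0, 0.0, 0.0, 0.0, 0.0, 0.015, 0.0, 0.0, 0.0, 0.0, 0.0, 0.0, 0.015, 0.0, 0.0, 0.0, 0.0, 0.0, 0.0]
[0.015, -0.0067, 0.0004, 0.0007, -0.001, 0.001, 0.0, 0.015, -0.0067, 0.0004, 0.0007, -0.001, 0.001, 0.0, 0.015, -0.0067, 0.0004, 0.0007, -0.001, 0.001, 0.001, 0.015, -0.0067, 0.0003, 0.0007, -0.001, 0.001, 0.0, 0.015, -0.0067, 0.0004, 0.0007, -0.001, 0.001, 0.001, 0.015, -0.0067, 0.0003, 0.0006, -0.001, 0.001, 0.0, 0.015, 0.0, 0.0, 0.0, 0.0, 0.0, 0.0, 0.015, 0.0, 0.0, 0.0, 0.0, 0.0, 0.0]
```

Call:
apply_moves(
  moves=[0.015,0,0.001,0.001,-0.002,0.002,0.001,0.015,0,0.001,0.001,-0.002,0.002,0,0.015,0,0.001,0.001,-0.002,0.002,0,0.015,0,0,0.001,0,0,0,0.015,-0.003,0,0,0,0,0,0.015,-0.003,0,0,0,0,0,0.015,0,0,0,0,0,0,0.015,0,0,0,0,0,0],
)

```text
clock: 7.73
position: [0.4372, -0.2569, 0.0651]
ee_rot: [-0.001, -0.086, 0.996, 0.0]
contact_force: [-0.1, 0.1, -0.9]
width: 0.0189
```

```bash
python3 tg.py; python3 to.py -110 -1 65.6 6 .015
```

```text
clk 7.73 TCP gauge mm [-1.443e+02 -1.000e-01  6.510e+01] yaw-g 0.05 tilt [-0.0016  0.0002] F [-0.1  0.1 -0.9] M [ 0.     0.022 -0.055] w 0.0189 q6 -2.41
[0.015, -0.0057, -0.0002, -0.0001, 0.0, 0.0, 0.0, 0.015, -0.0057, -0.0002, -0.0001, 0.0, 0.0, 0.0, 0.015, -0.0057, -0.0001, -0.0001, 0.0, 0.0, 0.0, 0.015, -0.0057, -0.0002, -0.0001, 0.0, -0.001, 0.0, 0.015, -0.0058, -0.0001, -0.0001, 0.0, 0.0, 0.0, 0.015, -0.0057, -0.0002, -0.0001, 0.001, -0.001, 0.001, 0.015, 0.0, 0.0, 0.0, 0.0, 0.0, 0.0, 0.015, 0.0, 0.0, 0.0, 0.0, 0.0, 0.0]
```

```bash
python3 snap.py 5 scene side; python3 rel.py 5; python3 - <<'E'
from h import *
a=load("side5")["image"][280:420,345:460]; b=load("scene5")["image"][140:240,200:300]
a=cv2.resize(a,None,fx=3.5,fy=3.5,interpolation=cv2.INTER_CUBIC); b=cv2.resize(b,(380,380),interpolation=cv2.INTER_CUBIC)
o=np.zeros((490,790,3),np.uint8); o[:,:a.shape[1]]=a; o[:380,410:]=b; cv2.imwrite("pics/c5.png",o[:,:,::-1])
E
```

```text
7.7333 [ 0.4372 -0.2569  0.0651] yaw -170.15 tilt [-1.6e-03  2.0e-04 -1.0e+00] F [-0.1  0.1 -0.9] M [ 0.     0.022 -0.055] w 0.0189 q6 -2.41
side -180 43 y -8.6 11.0 ztop 69.7
side -170 110 y -8.6 11.8 ztop 70.5
side -160 115 y -34.2 12.3 ztop 70.4
side -150 72 y -35.0 12.6 ztop 70.4
side -140 48 y -37.3 -33.1 ztop 190.4
side -130 9 y -32.9 -31.1 ztop 201.2
side -110 7 y -7.3 -5.9 ztop 69.5
side -80 10 y -6.2 -0.5 ztop 69.9
side -70 55 y -6.5 6.1 ztop 69.8
side -60 70 y -6.1 9.5 ztop 70.0
side -50 84 y -6.2 13.2 ztop 69.7
side -40 68 y -5.4 14.2 ztop 69.8
rest z 58.9 52 maxx bar -33.0
scene -150 13 y -13.7 0.9 ztop 70.4
scene -140 27 y -12.3 7.7 ztop 70.7
scene -130 24 y -13.2 8.0 ztop 70.4
scene -120 28 y -11.7 7.3 ztop 70.2
scene -110 25 y -11.9 6.9 ztop 70.0
scene -100 25 y -10.3 9.8 ztop 70.7
scene -90 27 y -12.1 8.9 ztop 70.3
scene -80 28 y -10.7 8.1 ztop 70.1
scene -70 24 y -11.2 11.2 ztop 70.0
scene -60 23 y -10.3 9.5 ztop 69.9
scene -50 25 y -10.7 9.9 ztop 70.2
scene -40 23 y -10.4 7.2 ztop 69.7
rest z 59.7 19 maxx bar -36.7
```

View pics/c5.png

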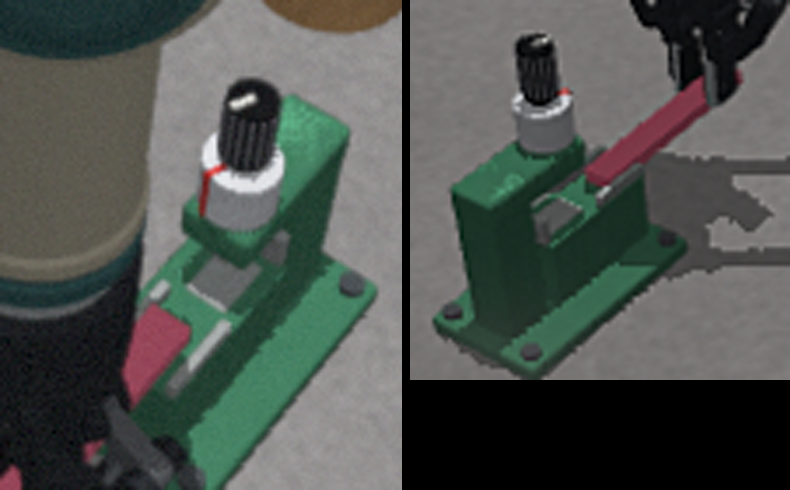

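Call:
apply_moves(
  moves=[0.015,-0.005,0,0,0,-0.001,0.006,0.015,-0.007,0,0,0,-0.001,0.006,0.015,-0.007,0,0,0,0,0.004,0.015,-0.007,0,0,0,0,0,0.015,-0.006,0,0,0,0,0,0.015,-0.003,0,0,0,0,0,0.015,0,0,0,0,0,0,0.015,0,0,0,0,0,0],
)

```text
clock: 8.5
position: [0.4766, -0.2504, 0.0651]
ee_rot: [0.001, -0.077, 0.997, 0.0]
contact_force: [-0.5, -0.1, -1.3]
width: 0.0184
```

```bash
python3 tg.py; python3 to.py -98 -0.8 64.5 4 .015 -0.9
```

```text
clk 8.5 TCP gauge mm [-104.4   -0.3   65.1] yaw-g -0.93 tilt [0.0016 0.0008] F [-0.5 -0.1 -1.3] M [-0.012  0.022 -0.025] w 0.0184 q6 -2.341
[0.015, -0.0016, -0.0001, 0.0001, 0.0, 0.0, 0.0, 0.015, -0.0016, -0.0001, 0.0002, 0.0, 0.001, 0.0, 0.015, -0.0016, -0.0001, 0.0001, 0.0, 0.0, 0.0, 0.015, -0.0016, -0.0001, 0.0002, 0.001, 0.001, -0.001, 0.015, 0.0, 0.0, 0.0, 0.0, 0.0, 0.0, 0.015, 0.0, 0.0, 0.0, 0.0, 0.0, 0.0, 0.015, 0.0, 0.0, 0.0, 0.0, 0.0, 0.0, 0.015, 0.0, 0.0, 0.0, 0.0, 0.0, 0.0]
```

Call:
apply_moves(
  moves=[0.015,-0.002,0,0,0,0,0,0.015,-0.002,0,0,0,0,0,0.015,-0.002,0,0,0,0,0,0.015,-0.002,0,0,0,0,0,0.015,-0.001,0,0,0,0,0,0.015,-0.001,0,0,0,0,0,0.015,0,0,0,0,0,0,0.015,0,0,0,0,0,0],
  newtons=20,
)

```text
clock: 9.17
position: [0.4865, -0.2486, 0.0649]
ee_rot: [0.0, -0.077, 0.997, 0.001]
contact_force: [1.0, 0.5, -0.1]
width: 0.0188
```

```bash
python3 tg.py;python3 snap.py 6 scene side; python3 rel.py 6 | grep -E "rest|side -[1-4]|side [0-9]|scene -[1-9]0|scene [0-9]"
```

```text
clk 9.17 TCP gauge mm [-94.3  -0.2  64.9] yaw-g -0.96 tilt [0.0004 0.0013] F [ 1.   0.5 -0.1] M [0.021 0.    0.067] w 0.0188 q6 -2.327
9.1667 [ 0.4865 -0.2486  0.0649] yaw -171.16 tilt [ 4.0e-04  1.3e-03 -1.0e+00] F [ 1.   0.5 -0.1] M [0.021 0.    0.067] w 0.0188 q6 -2.327
side -130 49 y -6.8 11.1 ztop 69.4
side -120 98 y -8.7 11.4 ztop 70.2
side -110 106 y -32.0 12.9 ztop 70.3
side -100 67 y -3.8 12.4 ztop 70.1
side -20 22 y -8.1 0.7 ztop 70.2
side -10 55 y -7.7 5.6 ztop 69.9
side 0 45 y -7.5 7.2 ztop 70.0
side 10 9 y -7.8 -6.3 ztop 68.0
rest z 58.7 1 maxx bar 12.2
scene -100 11 y -11.2 0.8 ztop 70.7
scene -90 26 y -14.9 7.1 ztop 69.8
scene -80 28 y -13.0 6.1 ztop 69.6
scene -70 25 y -11.5 11.2 ztop 69.6
scene -60 27 y -15.6 8.3 ztop 70.5
scene -50 30 y -13.8 7.0 ztop 70.1
scene -40 25 y -13.1 8.0 ztop 69.7
scene -30 28 y -12.6 7.3 ztop 69.9
scene -20 30 y -10.9 13.9 ztop 69.7
scene -10 30 y -13.1 8.1 ztop 70.0
scene 0 34 y -12.7 8.7 ztop 69.8
scene 10 12 y -10.4 9.8 ztop 70.2
rest z 59.4 2 maxx bar 11.9
```

Call:
apply_moves(
  moves=[0.015,-0.001,0,0,0,0,0,0.015,-0.001,0,0,0,0,0,0.015,-0.001,0,0,0,0,0,0.015,-0.001,0,0,0,0,0,0.015,-0.001,0,0,0,0,0,0.015,0,0,0,0,0,0,0.015,0,0,0,0,0,0,0.015,0,0,0,0,0,0],
)

```text
clock: 9.93
position: [0.4918, -0.2478, 0.0649]
ee_rot: [0.0, -0.077, 0.997, 0.001]
contact_force: [-0.1, 0.1, -0.5]
width: 0.0185
```

```bash
python3 tg.py
```

```text
clk 9.93 TCP gauge mm [-89.   -0.3  64.9] yaw-g -0.97 tilt [0.0003 0.0013] F [-0.1  0.1 -0.5] M [-0.027  0.055 -0.007] w 0.0185 q6 -2.32
```

Call:
apply_moves(
  moves=[0.015,-0.001,0,0,0,0,0,0.015,-0.001,0,0,0,0,0,0.015,-0.001,0,0,0,0,0,0.015,0,0,0,0,0,0,0.015,0,0,0,0,0,0,0.015,0,0,0,0,0,0,0.015,0,0,0,0,0,0,0.015,0,0,0,0,0,0],
)

```text
clock: 10.6
position: [0.4927, -0.2473, 0.0645]
ee_rot: [-0.002, -0.077, 0.997, 0.001]
contact_force: [-0.9, -0.4, -0.6]
width: 0.0188
```

```bash
python3 tg.py
```

```text
clk 10.6 TCP gauge mm [-87.9   0.   64.5] yaw-g -0.95 tilt [-0.0042  0.0016] F [-0.9 -0.4 -0.6] M [-0.122  0.201  0.018] w 0.0188 q6 -2.315
```

Call:
apply_moves(
  moves=[0.015,-0.001,0,0,0,0,0,0.015,-0.001,0,0,0,0,0,0.015,-0.001,0,0,0,0,0,0.015,-0.001,0,0,0,0,0,0.015,-0.001,0,0,0,0,0,0.015,-0.001,0,0,0,0,0,0.015,-0.001,0,0,0,0,0,0.015,-0.001,0,0,0,0,0],
)

```text
clock: 11.27
position: [0.4927, -0.247, 0.064]
ee_rot: [-0.011, -0.078, 0.997, 0.001]
contact_force: [-6.1, -2.4, 1.0]
width: 0.0188
```

```bash
python3 tg.py; python3 snap.py 7 scene side;  python3 rel.py 7 | grep -E "rest|side -[1-4]|side [0-9]|scene -[1-9]0|scene [0-9]"
```

```text
clk 11.27 TCP gauge mm [-87.9   0.2  64. ] yaw-g -0.83 tilt [-0.0212  0.0007] F [-6.1 -2.4  1. ] M [-0.346  0.732 -0.091] w 0.0188 q6 -2.303
11.2667 [ 0.4927 -0.247   0.064 ] yaw -171.03 tilt [-2.120e-02  7.000e-04 -9.998e-01] F [-6.1 -2.4  1. ] M [-0.346  0.732 -0.091] w 0.0188 q6 -2.303
side -120 81 y -8.0 12.3 ztop 68.6
side -110 100 y -8.0 12.4 ztop 69.2
side -100 95 y -36.8 12.7 ztop 69.3
side -40 14 y -7.8 -3.2 ztop 68.3
side -10 24 y -7.5 -0.3 ztop 69.6
side 0 32 y -7.7 3.9 ztop 68.8
side 10 12 y -8.0 -6.3 ztop 66.8
side 20 6 y -7.1 -6.7 ztop 67.9
rest z 57.8 4 maxx bar 20.4
scene -100 7 y 19.2 19.4 ztop 88.3
scene -90 18 y -14.5 3.5 ztop 69.5
scene -80 29 y -10.2 8.9 ztop 69.2
scene -70 23 y -11.7 11.4 ztop 69.0
scene -60 24 y -14.7 8.8 ztop 69.7
scene -50 24 y -14.0 7.8 ztop 69.4
scene -40 29 y -12.3 6.9 ztop 69.0
scene -30 30 y -13.7 8.3 ztop 69.4
scene -20 28 y -12.3 6.9 ztop 68.7
scene -10 29 y -11.8 8.8 ztop 69.2
scene 0 36 y -12.2 8.5 ztop 69.3
scene 10 10 y -8.5 10.5 ztop 69.4
rest z 327.6 7 maxx bar 12.8
```

Call:
apply_moves(
  moves=[0.04,0,0,0,0,0,0,0.04,0,0,0,0,0,0,0.04,0,0,0,0,0,0,0.04,0,0,0,0,0,0,0.04,0,0,0,0,0,0,0.04,0,0,0,0,0,0,0.04,0,0,0,0,0,0,0.04,0,0,0,0,0,0],
)

```text
clock: 12.03
position: [0.4981, -0.2471, 0.0652]
ee_rot: [-0.005, -0.078, 0.997, 0.0]
contact_force: [0.2, 0.7, -0.1]
width: 0.04
```

```bash
python3 tg.py; python3 snap.py 8 scene side wrist;  python3 rel.py 8 | grep -E "rest|side -[1-4]|side [0-9]|scene -[1-9]0|scene [0-9]"; python3 - <<'E'
from h import *
a=load("side8")["image"][280:420,345:460]; b=load("scene8")["image"][140:240,200:300]
a=cv2.resize(a,None,fx=3.5,fy=3.5,interpolation=cv2.INTER_CUBIC); b=cv2.resize(b,(380,380),interpolation=cv2.INTER_CUBIC)
o=np.zeros((490,790,3),np.uint8); o[:,:a.shape[1]]=a; o[:380,410:]=b; cv2.imwrite("pics/c8.png",o[:,:,::-1])
E
```

```text
clk 12.03 TCP gauge mm [-82.6  -0.8  65.2] yaw-g -0.9 tilt [-0.0106 -0.0003] F [ 0.2  0.7 -0.1] M [-0.017  0.009  0.043] w 0.04 q6 -2.304
12.0333 [ 0.4981 -0.2471  0.0652] yaw -171.1 tilt [-1.060e-02 -3.000e-04 -9.999e-01] F [ 0.2  0.7 -0.1] M [-0.017  0.009  0.043] w 0.04 q6 -2.304
side -120 82 y -7.7 11.4 ztop 69.2
side -110 98 y -7.4 11.7 ztop 69.2
side -100 103 y -18.8 12.4 ztop 69.1
side 0 28 y -7.5 1.7 ztop 68.6
side 10 10 y -8.2 -6.8 ztop 69.1
side 20 7 y -8.1 -5.8 ztop 67.9
rest z nan 0 maxx bar 20.3
scene -100 9 y -11.1 -1.2 ztop 69.3
scene -90 22 y -10.8 6.0 ztop 69.2
scene -80 29 y -11.7 9.3 ztop 69.7
scene -70 22 y -11.5 10.2 ztop 69.1
scene -60 27 y -11.1 7.3 ztop 69.4
scene -50 24 y -11.7 7.4 ztop 69.8
scene -40 30 y -13.3 7.3 ztop 69.1
scene -30 29 y -12.5 8.1 ztop 69.2
scene -20 26 y -10.6 8.1 ztop 69.5
scene -10 28 y -11.7 8.4 ztop 69.1
scene 0 37 y -12.1 7.5 ztop 68.9
scene 10 9 y -10.6 5.7 ztop 69.5
rest z 331.0 16 maxx bar 12.8
  return _methods._mean(a, axis=axis, dtype=dtype,
  ret = ret.dtype.type(ret / rcount)
```

View pics/c8.png

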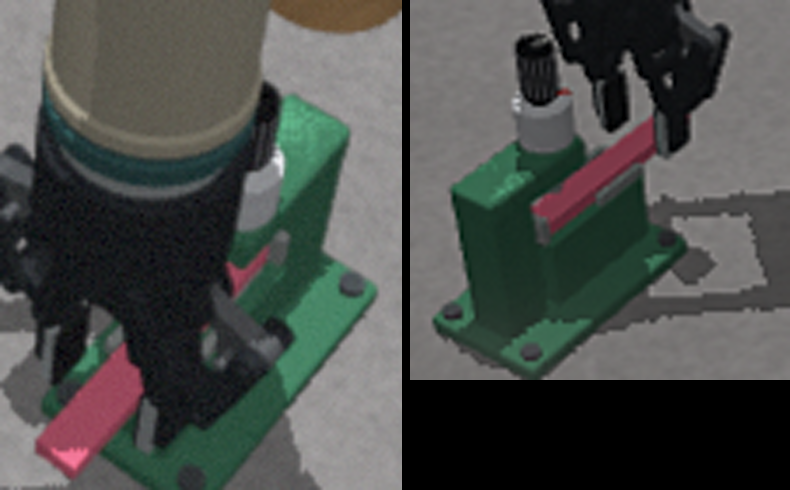

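Call:
apply_moves(
  moves=[0.04,0,0,-0.01,0,0,0,0.04,0,0,-0.02,0,0,0,0.04,0,0,-0.03,0,0,0,0.05,0.005,0,-0.035,0,0,-0.02,0.05,0.005,0,-0.035,0,0,-0.04,0.05,0,0,-0.035,0,0,-0.06,0.05,0,0,-0.02,0,0,-0.06,0.05,0,0,0,0,0,0],
)

```text
clock: 12.85
position: [0.4881, -0.2478, 0.2614]
ee_rot: [-0.007, -0.171, 0.985, 0.002]
contact_force: [0.2, 0.4, 0.5]
width: 0.05
```

```bash
python3 tg.py; python3 snap.py 9 side wrist;  python3 to.py -0 0 240 7 .05 18; python3 rel.py 9 2>/dev/null | grep side
```

```text
clk 12.85 TCP gauge mm [-9.260e+01  2.000e-01  2.614e+02] yaw-g 9.89 tilt [-0.0146  0.0022] F [0.2 0.4 0.5] M [-0.005 -0.009 -0.042] w 0.05 q6 -2.506
12.85 [ 0.4881 -0.2478  0.2614] yaw -160.31 tilt [-0.0146  0.0022 -0.9999] F [0.2 0.4 0.5] M [-0.005 -0.009 -0.042] w 0.05 q6 -2.506
[0.05, -0.0132, -0.0025, 0.0022, 0.002, -0.002, -0.021, 0.05, -0.0131, -0.0028, 0.0023, 0.002, -0.002, -0.02, 0.05, -0.0131, -0.003, 0.0023, 0.002, -0.002, -0.021, 0.05, -0.013, -0.0033, 0.0024, 0.002, -0.002, -0.02, 0.05, -0.013, -0.0036, 0.0024, 0.002, -0.003, -0.021, 0.05, -0.0129, -0.0038, 0.0024, 0.002, -0.002, -0.02, 0.05, -0.0127, -0.0041, 0.0024, 0.001, -0.003, -0.021, 0.05, 0.0, 0.0, 0.0, 0.0, 0.0, 0.0]
side -120 84 y -7.6 12.3 ztop 68.7
side -110 101 y -7.4 11.7 ztop 69.0
side -100 101 y -7.7 12.6 ztop 69.1
side -90 95 y -7.6 12.5 ztop 69.2
side -80 90 y -7.7 12.6 ztop 68.8
side -70 98 y -7.9 12.6 ztop 68.9
side -60 88 y -7.6 11.6 ztop 69.2
side -50 91 y -7.2 12.8 ztop 69.1
side -40 86 y -7.5 11.8 ztop 69.3
side -30 80 y -7.7 13.0 ztop 68.7
side -20 86 y -7.0 12.4 ztop 68.7
side -10 81 y -7.7 12.0 ztop 69.3
side 0 57 y -8.2 12.0 ztop 68.6
side 10 11 y -8.0 -6.1 ztop 67.4
```

View pics/wrist9.png

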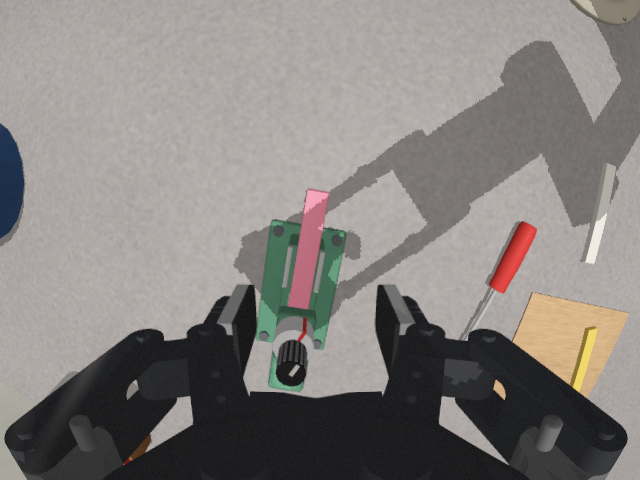

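View pics/side9.png

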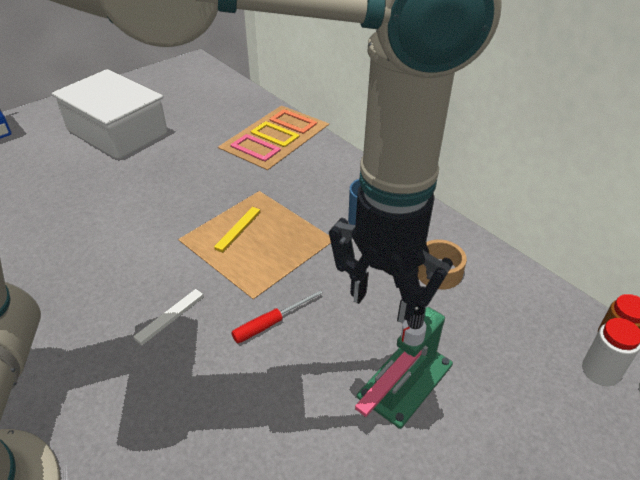

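Bar lies between the guides, flat. The wrist view shows its outer end at (317,190) and the knob top at (292,365). I'm checking how far home it is, and refining the knob position.

```bash
python3 - <<'E'
from h import *
d=load("wrist9"); im=d["image"]; hsv=cv2.cvtColor(im,cv2.COLOR_RGB2HSV)
t=np.radians(9.8); X=np.array([np.cos(t),np.sin(t)]); Y=np.array([-X[1],X[0]]); o=np.array([.5794,-.2323])
gf=lambda P: np.c_[(P[:,:2]-o)@X,(P[:,:2]-o)@Y]*1000
pk=((hsv[...,0]>158)&(hsv[...,0]<178)&(hsv[...,1]>80)&(hsv[...,2]>90)).astype(np.uint8)
k,l,s,c=cv2.connectedComponentsWithStats(pk); j=1+s[1:,4].argmax(); v,u=np.nonzero(l==j)
G=gf(wplane(d,np.c_[u,v],.070)); r=cv2.minAreaRect(G.astype(np.float32)); print('bar gauge rect',r,cv2.boxPoints(r).round(1).tolist())
g=((hsv[...,0]>55)&(hsv[...,0]<90)&(hsv[...,1]>80)).astype(np.uint8); v,u=np.nonzero(g); G=gf(wplane(d,np.c_[u,v],.012)); m=(G[:,0]<0)&(abs(G[:,1])<60)&(G[:,0]>-100); print('plate minx',np.percentile(G[m][:,0],.5),'y',np.percentile(G[m][:,1],[.5,99.5]))
crop=im[180:395,240:370]; cv2.imwrite("pics/cw9.png",cv2.resize(crop,None,fx=2.75,fy=2.75,interpolation=cv2.INTER_CUBIC)[:,:,::-1])
C=o  # expected knob top pixel
for zz in (.182,.148): print(zz, wproj(d,np.array([[*o,zz]])))
E
```

```text
bar gauge rect ((-59.30583953857422, -1.314126968383789), (116.66442108154297, 20.067630767822266), 0.24593913555145264) [[-117.69999694824219, 8.5], [-117.5999984741211, -11.600000381469727], [-0.8999999761581421, -11.100000381469727], [-1.0, 9.0]]
plate minx -71.58031110261456 y [-43.14995783  38.0104759 ]
0.182 [[293.68371953 373.49678551]]
0.148 [[295.57585423 349.34951219]]
```

View pics/cw9.png

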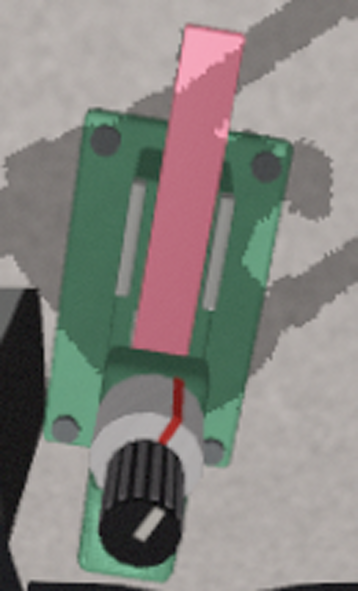

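Call:
apply_moves(
  moves=[0.055,-0.013,-0.002,0.002,0.002,-0.002,-0.02,0.055,-0.013,-0.003,0.002,0.002,-0.002,-0.02,0.055,-0.013,-0.003,0.002,0.002,-0.002,-0.02,0.055,-0.013,-0.003,0.002,0.002,-0.002,-0.02,0.055,-0.013,-0.004,0.002,0.002,-0.002,-0.02,0.055,-0.013,-0.004,0.002,0.002,-0.002,-0.02,0.055,-0.01,-0.004,0,0,0,-0.02,0.055,0,0,0,0,0,0],
)

```text
clock: 13.62
position: [0.5843, -0.2285, 0.232]
ee_rot: [-0.007, -0.245, 0.969, 0.006]
contact_force: [0.6, -0.3, 0.2]
width: 0.0551
```

```bash
python3 tg.py; python3 snap.py 10 wrist side scene;  python3 to.py 0 0 200 6 .055 18; python3 - <<'E'
from h import *
d=load("wrist10"); 
for zz in (.182,.148): print(zz, wproj(d,np.array([[.5794,-.2323,zz]])))
E
```

```text
clk 13.62 TCP gauge mm [  5.5   3.  232. ] yaw-g 18.56 tilt [-0.0159  0.0085] F [ 0.6 -0.3  0.2] M [ 0.015 -0.051 -0.01 ] w 0.0551 q6 -2.549
13.6167 [ 0.5843 -0.2285  0.232 ] yaw -151.64 tilt [-0.0159  0.0085 -0.9998] F [ 0.6 -0.3  0.2] M [ 0.015 -0.051 -0.01 ] w 0.0551 q6 -2.549
[0.055, 0.0005, -0.0004, 0.0055, 0.003, -0.002, 0.001, 0.055, 0.0005, -0.0004, 0.0055, 0.002, -0.002, 0.001, 0.055, 0.0006, -0.0004, 0.0055, 0.003, -0.002, 0.001, 0.055, 0.0006, -0.0004, 0.0055, 0.002, -0.002, 0.001, 0.055, 0.0005, -0.0004, 0.0054, 0.003, -0.002, 0.002, 0.055, 0.0006, -0.0004, 0.0055, 0.002, -0.002, 0.001, 0.055, 0.0, 0.0, 0.0, 0.0, 0.0, 0.0, 0.055, 0.0, 0.0, 0.0, 0.0, 0.0, 0.0]
0.182 [[314.75222336 254.49729117]]
0.148 [[314.10225672 238.92897929]]
```

View pics/wrist10.png

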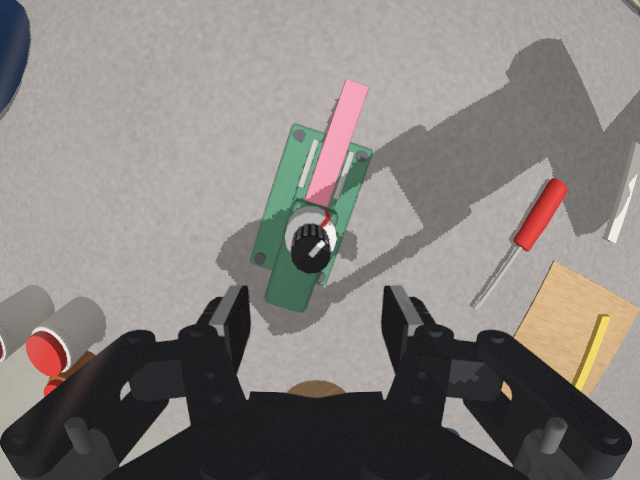

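```bash
python3 - <<'E'
from h import *
d=load("wrist10"); im=d["image"]
cv2.imwrite("pics/kw10.png",cv2.resize(im[190:290,260:360],None,fx=6,fy=6,interpolation=cv2.INTER_CUBIC)[:,:,::-1])
s=load("side10")["image"]; cv2.imwrite("pics/ks10.png",cv2.resize(s[200:420,330:470],None,fx=2.7,fy=2.7,interpolation=cv2.INTER_CUBIC)[:,:,::-1])
E
```

```text
(no output)
```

View pics/kw10.png

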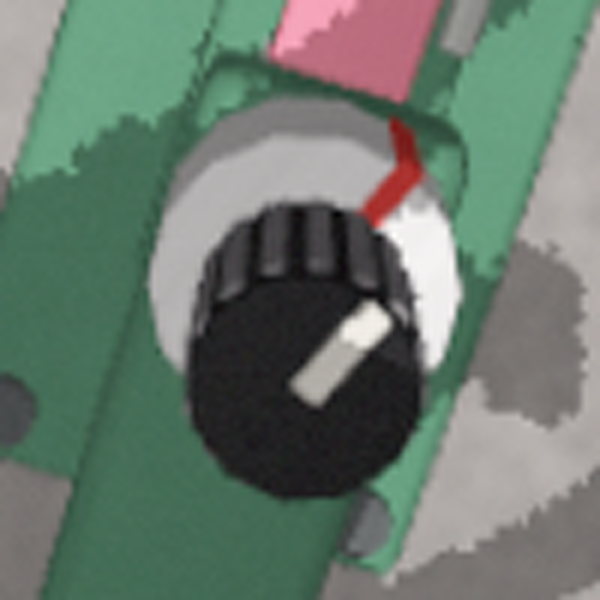

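View pics/ks10.png

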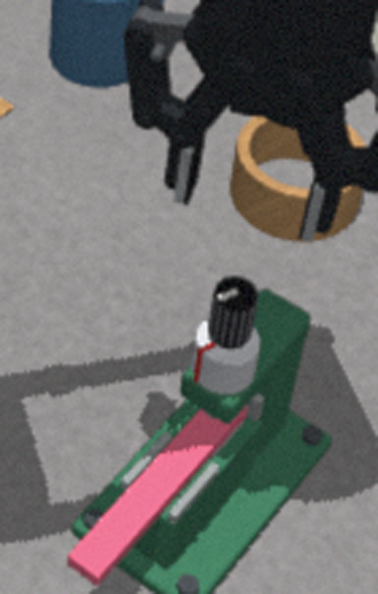

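```bash
python3 - <<'E'
from h import *
d=load("wrist10"); t=np.radians(9.8); X=np.array([np.cos(t),np.sin(t)]); Y=np.array([-X[1],X[0]]); o=np.array([.5794,-.2323])
for n,px,z in (("wrist10",(310.8,253.8),.182),("wrist10",(260+306/6,190+245/6),.144),("wrist9",(291.3,370.9),.182)):
    P=wplane(load(n),[px],z)[0]; print(n,P.round(4),(P[:2]-o)@X*1000,(P[:2]-o)@Y*1000)
d=load("wrist10"); im=d["image"]; hsv=cv2.cvtColor(im,cv2.COLOR_RGB2HSV)
pk=((hsv[...,0]>158)&(hsv[...,0]<178)&(hsv[...,1]>60)&(hsv[...,2]>90)).astype(np.uint8)
k,l,s,c=cv2.connectedComponentsWithStats(pk); j=1+s[1:,4].argmax(); v,u=np.nonzero(l==j)
P=wplane(d,np.c_[u,v],.070)[:,:2]-o; r=cv2.minAreaRect((1000*np.c_[P@X,P@Y]).astype(np.float32)); print(r)
E
```

```text
wrist10 [ 0.5801 -0.2344  0.182 ] 0.3014895716598062 -2.1739352571083908
wrist10 [ 0.5765 -0.2361  0.144 ] -3.4953475278591237 -3.2268502808597503
wrist9 [ 0.5778 -0.2346  0.182 ] -1.9736513581543833 -2.0057208654173184
((-63.98809814453125, -1.5201282501220703), (20.407114028930664, 106.58810424804688), 89.8637924194336)
```

```bash
python3 to.py -0.3 -1.6 190 7 .055 18.5
```

```text
[0.055, 0.0005, -0.0006, 0.0061, 0.002, -0.002, 0.0, 0.055, 0.0006, -0.0006, 0.0061, 0.002, -0.002, 0.0, 0.055, 0.0006, -0.0006, 0.0061, 0.002, -0.002, 0.0, 0.055, 0.0006, -0.0005, 0.0061, 0.002, -0.001, 0.0, 0.055, 0.0006, -0.0005, 0.0062, 0.002, -0.002, 0.0, 0.055, 0.0006, -0.0005, 0.0061, 0.003, -0.001, -0.001, 0.055, 0.0005, -0.0006, 0.0062, 0.002, -0.002, 0.0, 0.055, 0.0, 0.0, 0.0, 0.0, 0.0, 0.0]
```

Call:
apply_moves(
  moves=[0.055,0.001,-0.001,0.006,0.003,-0.002,0,0.055,0.001,-0.001,0.006,0.003,-0.002,0,0.055,0.001,-0.001,0.006,0.002,-0.002,0,0.055,0.001,-0.001,0.006,0.002,-0.002,0,0.055,0,0,0.006,0.002,-0.002,0,0.055,0,0,0.006,0.002,-0.001,0,0.055,0,0,0.003,0,0,0,0.055,0,0,0,0,0,0],
)

```text
clock: 14.43
position: [0.5755, -0.2357, 0.1912]
ee_rot: [-0.0, -0.242, 0.97, -0.0]
contact_force: [-0.3, 0.3, 0.1]
width: 0.0551
```

```bash
python3 tg.py; python3 to.py -0.3 -1.6 156 7 .055 18.5; python3 snap.py 11 wrist side
```

```text
clk 14.43 TCP gauge mm [ -4.4  -2.7 191.2] yaw-g 18.21 tilt [-0.0002 -0.0008] F [-0.3  0.3  0.1] M [-0.034  0.027  0.089] w 0.0551 q6 -2.56
[0.055, -0.0006, 0.0, 0.005, 0.0, 0.0, -0.001, 0.055, -0.0006, 0.0, 0.005, 0.0, 0.0, -0.001, 0.055, -0.0006, 0.0, 0.005, 0.0, 0.0, -0.001, 0.055, -0.0006, -0.0001, 0.0051, 0.0, 0.0, -0.001, 0.055, -0.0006, 0.0, 0.005, 0.0, 0.0, 0.0, 0.055, -0.0006, -0.0001, 0.0051, 0.0, 0.0, -0.001, 0.055, -0.0007, 0.0, 0.005, -0.001, -0.001, 0.0, 0.055, 0.0, 0.0, 0.0, 0.0, 0.0, 0.0]
14.4333 [ 0.5755 -0.2357  0.1912] yaw -151.99 tilt [-2.e-04 -8.e-04 -1.e+00] F [-0.3  0.3  0.1] M [-0.034  0.027  0.089] w 0.0551 q6 -2.56
```

View pics/wrist11.png

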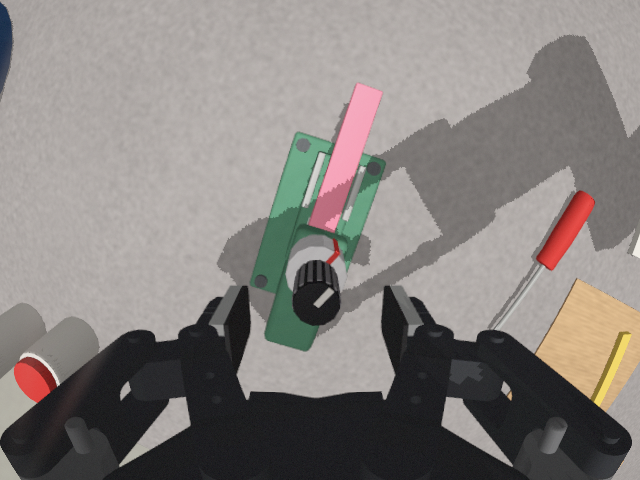

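The knob top at (317,300) is centred between the fingertips (columns 249 and 383), so I'm descending with a small x correction.

Call:
apply_moves(
  moves=[0.055,-0.001,0,0.005,0,0,0,0.055,-0.001,0,0.006,0,0,0,0.055,-0.001,0,0.006,0,0,0,0.055,-0.001,0,0.006,0,0,0,0.055,0,0,0.005,0,0,0,0.055,0,0,0.004,0,0,0,0.055,0,0,0.001,0,0,0,0.055,0,0,0,0,0,0],
)

```text
clock: 15.2
position: [0.581, -0.2337, 0.1558]
ee_rot: [0.001, -0.243, 0.97, -0.001]
contact_force: [-0.3, -0.4, -0.1]
width: 0.0549
```

```bash
python3 tg.py; python3 snap.py 12 wrist side
```

```text
clk 15.2 TCP gauge mm [  1.3  -1.7 155.8] yaw-g 18.27 tilt [ 0.002  -0.0019] F [-0.3 -0.4 -0.1] M [ 0.001  0.    -0.031] w 0.0549 q6 -2.554
15.2 [ 0.581  -0.2337  0.1558] yaw -151.93 tilt [ 0.002  -0.0019 -1.    ] F [-0.3 -0.4 -0.1] M [ 0.001  0.    -0.031] w 0.0549 q6 -2.554
```

View pics/wrist12.png

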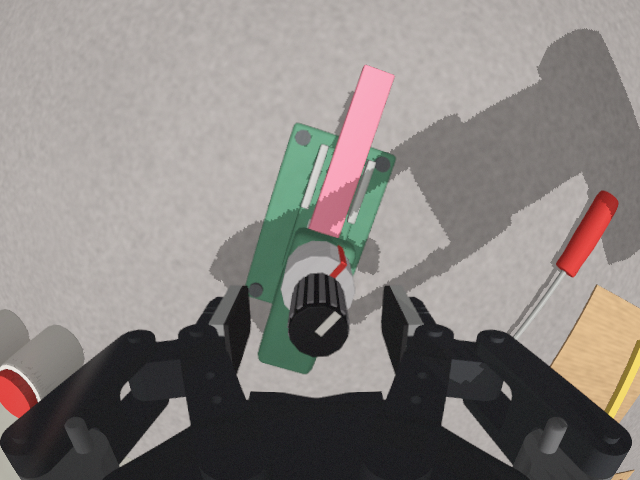

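```bash
python3 - <<'E'
from h import *
s,p,R=pose()
for n,px in (("wrist12",(319,326)),("wrist11",(317,300))):
    d=load(n); P=wplane(d,[px],.182)[0]; print(P.round(4)); 
print('tool-frame offset of knob', (R.T@(P-p)*1000).round(1), wproj(d,[p*[1,1,0]+[0,0,.182]]))
E
```

```text
[ 0.5784 -0.2351  0.182 ]
[ 0.5785 -0.2349  0.182 ]
tool-frame offset of knob [  2.8   0.2 -25.8] [[316.36646194 305.68977822]]
```

Call:
apply_moves(
  moves=[0.055,0.001,0,0,0,0,0,0.055,0.001,0,0,0,0,0,0.015,0,0,0,0,0,0,0.015,0,0,0,0,0,0,0.015,0,0,0,0,0,0,0.015,0,0,0,0,0,0,0.015,0,0,0,0,0,0,0.015,0,0,0,0,0,0],
  newtons=45,
)

```text
clock: 15.97
position: [0.579, -0.2339, 0.158]
ee_rot: [0.002, -0.242, 0.97, -0.001]
contact_force: [0.2, 0.5, 0.5]
width: 0.0208
```

```bash
python3 tg.py
```

```text
clk 15.97 TCP gauge mm [ -0.7  -1.5 158. ] yaw-g 18.24 tilt [ 0.0036 -0.0008] F [0.2 0.5 0.5] M [ 0.02  -0.002  0.058] w 0.0208 q6 -2.557
```

Call:
apply_moves(
  moves=[0.015,0,0,0,0,0,0.06,0.015,0,0,0,0,0,0.06,0.015,0,0,0,0,0,0.06,0.015,0,0,0,0,0,0.06,0.015,0,0,0,0,0,0.06,0.015,0,0,0,0,0,0.06,0.015,0,0,0,0,0,0.06,0.015,0,0,0,0,0,0.06],
)

```text
clock: 16.63
position: [0.5787, -0.2332, 0.158]
ee_rot: [0.001, 0.005, 1.0, 0.0]
contact_force: [0.1, 0.8, 0.6]
width: 0.0205
```

```bash
python3 tg.py; python3 snap.py 13 wrist side
```

```text
clk 16.63 TCP gauge mm [ -0.9  -0.8 158. ] yaw-g 349.6 tilt [0.0023 0.    ] F [0.1 0.8 0.6] M [0.023 0.006 0.077] w 0.0205 q6 -2.056
16.6333 [ 0.5787 -0.2332  0.158 ] yaw 179.4 tilt [ 0.0023  0.     -1.    ] F [0.1 0.8 0.6] M [0.023 0.006 0.077] w 0.0205 q6 -2.056
```

View pics/wrist13.png

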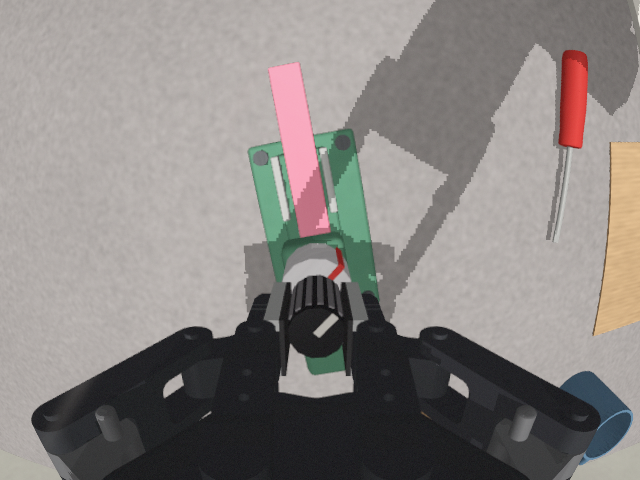

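Knob and drum turn together: the red mark stays at (338,265) in the hand view, beside the white one. I'm continuing.

Call:
apply_moves(
  moves=[0.015,0,0,0,0,0,0.08,0.015,0,0,0,0,0,0.08,0.015,0,0,0,0,0,0.08,0.015,0,0,0,0,0,0.08,0.015,0,0,0,0,0,0.08,0.015,0,0,0,0,0,0.08,0.015,0,0,0,0,0,0.08,0.015,0,0,0,0,0,0.08],
)

```text
clock: 17.4
position: [0.5789, -0.2322, 0.158]
ee_rot: [0.001, 0.324, 0.946, 0.001]
contact_force: [-0.3, 1.8, 0.9]
width: 0.0203
```

```bash
cat > red.py <<'E'
import sys
from h import *
n=sys.argv[1]
d=load("wrist"+n); im=d["image"]; hsv=cv2.cvtColor(im,cv2.COLOR_RGB2HSV)
m=((hsv[...,0]<8)|(hsv[...,0]>174))&(hsv[...,1]>150)&(hsv[...,2]>70); m[:225]=0; m[345:]=0; m[:,:270]=0; m[:,370:]=0
v,u=np.nonzero(m)
w=(hsv[...,1]<60)&(hsv[...,2]>130); w[:308]=0; w[345:]=0; w[:,:298]=0; w[:,340:]=0
vw,uw=np.nonzero(w)
s,p,R=pose(); c=np.array([.5787,-.2338])
if len(u):
    P=wplane(d,np.c_[u,v],.144)[:,:2]; r=np.linalg.norm(P-c,axis=1); k=r<.019
    a=P[k].mean(0)-c if k.any() else P.mean(0)-c; print('red n',len(u),k.sum(),'world az',np.degrees(np.arctan2(a[1],a[0])).round(1), 'px',u.mean().round(1),v.mean().round(1))
else: print('no red')
if len(uw)>5:
    P=wplane(d,np.c_[uw,vw],.182)[:,:2]; a=P.mean(0)-c; print('white n',len(uw),'r',np.linalg.norm(a).round(4),'az',np.degrees(np.arctan2(a[1],a[0])).round(1),uw.mean().round(1),vw.mean().round(1))
E
python3 red.py 13; python3 tg.py; python3 snap.py 14 wrist side; python3 red.py 14
```

```text
red n 166 140 world az 137.7 px 337.3 265.2
white n 223 r 0.0032 az 116.3 325.5 324.9
clk 17.4 TCP gauge mm [ -0.5   0.2 158. ] yaw-g 312.39 tilt [0.0021 0.0014] F [-0.3  1.8  0.9] M [0.053 0.064 0.112] w 0.0203 q6 -1.406
17.4 [ 0.5789 -0.2322  0.158 ] yaw 142.19 tilt [ 0.0021  0.0014 -1.    ] F [-0.3  1.8  0.9] M [0.053 0.064 0.112] w 0.0203 q6 -1.406
red n 170 134 world az 96.1 px 337.3 264.9
white n 228 r 0.0042 az 71.0 325.7 324.9
```

Call:
apply_moves(
  moves=[0.015,0,-0.001,0,0,0,0.08,0.015,0,0,0,0,0,0.08,0.015,0,0,0,0,0,0.08,0.015,0,0,0,0,0,0.08,0.015,0,0,0,0,0,0.08,0.015,0,0,0,0,0,0.08,0.015,0,0,0,0,0,0.08,0.015,0,0,0,0,0,0.08],
)

```text
clock: 18.17
position: [0.5796, -0.2315, 0.158]
ee_rot: [0.001, 0.603, 0.798, 0.003]
contact_force: [0.1, 2.2, 0.4]
width: 0.0201
```

```bash
python3 tg.py; python3 snap.py 15 wrist side; python3 red.py 15
```

```text
clk 18.17 TCP gauge mm [  0.3   0.7 158. ] yaw-g 276.01 tilt [0.0041 0.0037] F [0.1 2.2 0.4] M [0.051 0.152 0.101] w 0.0201 q6 -0.772
18.1667 [ 0.5796 -0.2315  0.158 ] yaw 105.81 tilt [ 0.0041  0.0037 -1.    ] F [0.1 2.2 0.4] M [0.051 0.152 0.101] w 0.0201 q6 -0.772
red n 165 117 world az 57.4 px 337.2 265.2
white n 235 r 0.0053 az 38.8 325.9 324.7
```

Call:
apply_moves(
  moves=[0.015,0,0,0,0,0,0.08,0.015,0,0,0,0,0,0.08,0.015,0,0,0,0,0,0.08,0.015,0,0,0,0,0,0.08,0.015,0,0,0,0,0,0.08,0.015,0,0,0,0,0,0.08,0.015,0,0,0,0,0,0.08,0.015,0,0,0,0,0,0.08],
)

```text
clock: 18.93
position: [0.5806, -0.2314, 0.158]
ee_rot: [0.0, 0.82, 0.573, 0.003]
contact_force: [-0.0, 0.6, 0.1]
width: 0.0205
```

```bash
python3 tg.py; python3 snap.py 16 wrist side; python3 red.py 16
```

```text
clk 18.93 TCP gauge mm [  1.3   0.7 158. ] yaw-g 240.07 tilt [0.0057 0.004 ] F [-0.   0.6  0.1] M [0.126 0.04  0.079] w 0.0205 q6 -0.145
18.9333 [ 0.5806 -0.2314  0.158 ] yaw 69.87 tilt [ 0.0057  0.004  -1.    ] F [-0.   0.6  0.1] M [0.126 0.04  0.079] w 0.0205 q6 -0.145
red n 164 100 world az 22.5 px 337.2 265.4
white n 231 r 0.0062 az 10.9 325.8 324.5
```

Call:
apply_moves(
  moves=[0.015,0,0,0,0,0,0.08,0.015,0,0,0,0,0,0.08,0.015,0,0,0,0,0,0.08,0.015,0,0,0,0,0,0.08,0.015,0,0,0,0,0,0.08,0.015,0,0,0,0,0,0.08,0.015,0,0,0,0,0,0.08,0.015,0,0,0,0,0,0.08],
)

```text
clock: 19.7
position: [0.5815, -0.2319, 0.158]
ee_rot: [-0.0, 0.956, 0.295, 0.004]
contact_force: [0.2, 0.3, -0.3]
width: 0.0205
```

```bash
python3 tg.py; python3 snap.py 17 wrist side; python3 red.py 17
```

```text
clk 19.7 TCP gauge mm [  2.2   0.  158. ] yaw-g 204.5 tilt [0.0073 0.0032] F [ 0.2  0.3 -0.3] M [0.116 0.043 0.184] w 0.0205 q6 0.476
19.7 [ 0.5815 -0.2319  0.158 ] yaw 34.3 tilt [ 0.0073  0.0032 -1.    ] F [ 0.2  0.3 -0.3] M [0.116 0.043 0.184] w 0.0205 q6 0.476
red n 183 105 world az 12.6 px 325.2 259.5
white n 228 r 0.0066 az -14.1 325.5 324.2
```

View pics/wrist17.png

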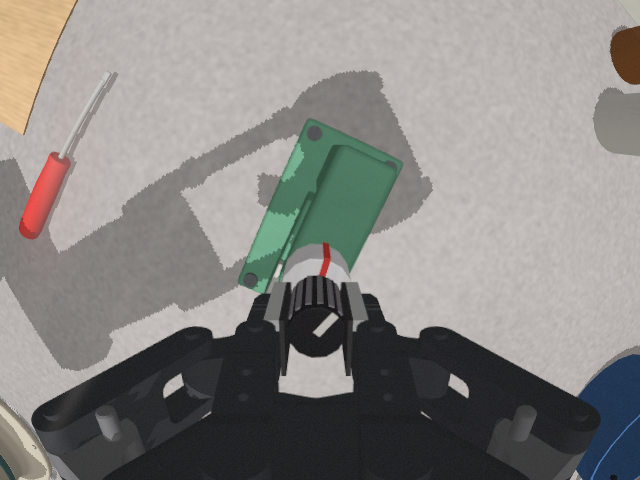

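The ratchet now slips: the moment doubled to 0.184 N m, and the red drum mark lags the hand by about 0.45 rad, now at (325,260). I'll turn about 0.6 rad more.

Call:
apply_moves(
  moves=[0.015,0,0,0,0,0,0.08,0.015,0,0,0,0,0,0.08,0.015,0,0,0,0,0,0.08,0.015,0,0,0,0,0,0.08,0.015,0,0,0,0,0,0.08,0.015,0,0,0,0,0,0.08,0.015,0,0,0,0,0,0.08,0.015,0,0,0,0,0,0],
)

```text
clock: 20.47
position: [0.5819, -0.2327, 0.158]
ee_rot: [-0.001, 1.0, 0.031, 0.004]
contact_force: [0.4, 0.4, 1.2]
width: 0.0205
```

```bash
python3 tg.py; python3 snap.py 18 wrist side; python3 red.py 18
```

```text
clk 20.47 TCP gauge mm [  2.4  -0.9 158. ] yaw-g 173.71 tilt [0.0081 0.002 ] F [0.4 0.4 1.2] M [ 0.196  0.052 -0.005] w 0.0205 q6 1.013
20.4667 [ 0.5819 -0.2327  0.158 ] yaw 3.51 tilt [ 0.0081  0.002  -1.    ] F [0.4 0.4 1.2] M [ 0.196  0.052 -0.005] w 0.0205 q6 1.013
red n 183 102 world az 14.1 px 307.5 258.9
white n 228 r 0.0064 az -36.1 325.1 324.4
```

View pics/wrist18.png

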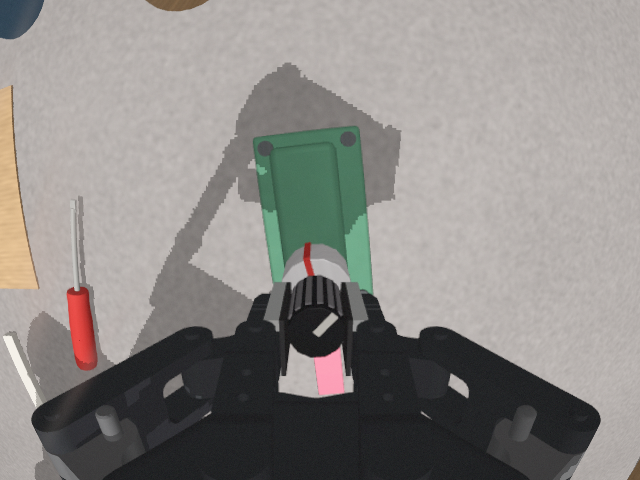

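Total slip is about 0.98 rad: the drum mark stood still in the world frame while the hand turned 31° more. I'm releasing and lifting.

Call:
apply_moves(
  moves=[0.05,0,0,0,0,0,0,0.05,0,0,0,0,0,0,0.05,0,0,0,0,0,0,0.05,0,0,0,0,0,0,0.05,0,0,-0.005,0,0,0,0.05,0,0,-0.02,0,0,0,0.05,0,0,-0.03,0,0,0,0.05,0,0,-0.03,0,0,0],
)

```text
clock: 21.23
position: [0.5771, -0.2317, 0.2383]
ee_rot: [-0.004, 0.999, 0.037, -0.003]
contact_force: [0.2, 0.4, 0.7]
width: 0.0501
```

Call:
apply_moves(
  moves=[0.05,0,0,-0.03,0,0,0,0.05,0.02,0,-0.03,0,0,0,0.05,0.03,0,-0.02,0,0,0,0.05,0.03,0,0,0,0,0,0.05,0.02,0,0,0,0,0,0.05,0,0,0,0,0,0,0.05,0,0,0,0,0,0,0.05,0,0,0,0,0,0],
)

```text
clock: 21.9
position: [0.6809, -0.2257, 0.3356]
ee_rot: [0.001, 0.999, 0.038, 0.004]
contact_force: [0.4, -0.6, -0.3]
width: 0.0501
```

```bash
python3 tg.py; python3 snap.py 19 wrist side scene; python3 rel.py 19 2>/dev/null|grep -v nan; python3 - <<'E'
from h import *
a=load("side19")["image"][280:430,340:460]; b=load("scene19")["image"][130:250,190:310]
a=cv2.resize(a,(400,500),interpolation=cv2.INTER_CUBIC); b=cv2.resize(b,(390,390),interpolation=cv2.INTER_CUBIC)
o=np.zeros((500,790,3),np.uint8); o[:,:400]=a; o[:390,400:]=b; cv2.imwrite("pics/c19.png",o[:,:,::-1])
E
```

```text
clk 21.9 TCP gauge mm [101.1 -10.8 335.6] yaw-g 174.56 tilt [ 0.009  -0.0007] F [ 0.4 -0.6 -0.3] M [-0.034  0.003 -0.026] w 0.0501 q6 1.077
21.9 [ 0.6809 -0.2257  0.3356] yaw 4.36 tilt [ 9.e-03 -7.e-04 -1.e+00] F [ 0.4 -0.6 -0.3] M [-0.034  0.003 -0.026] w 0.0501 q6 1.077
side -120 82 y -7.3 12.5 ztop 68.7
side -110 98 y -8.0 12.3 ztop 69.0
side -100 102 y -8.3 12.6 ztop 68.9
side -90 95 y -7.2 12.6 ztop 68.7
side -80 97 y -7.1 12.3 ztop 69.2
side -70 93 y -7.5 12.5 ztop 69.1
side -60 89 y -7.7 13.4 ztop 69.0
side -50 92 y -7.8 12.7 ztop 69.0
side -40 86 y -7.8 12.2 ztop 69.1
side -30 87 y -7.4 13.1 ztop 69.0
side -20 85 y -7.5 11.9 ztop 69.2
side -10 77 y -7.9 11.9 ztop 69.2
side 0 31 y -7.9 11.0 ztop 68.6
side 10 12 y -8.0 -6.6 ztop 68.3
side 20 6 y -7.2 -5.7 ztop 68.2
rest z 59.2 14 maxx bar 14.8
scene -120 29 y -13.5 7.9 ztop 68.8
scene -110 24 y -9.8 7.5 ztop 68.8
scene -100 29 y -12.0 7.9 ztop 69.2
scene -90 24 y -10.7 7.7 ztop 69.2
scene -80 26 y -12.8 7.5 ztop 69.1
scene -70 28 y -10.2 8.2 ztop 70.3
scene -60 26 y -13.3 7.6 ztop 69.4
scene -50 25 y -10.5 7.7 ztop 69.3
scene -40 30 y -13.6 8.5 ztop 69.6
scene -30 24 y -13.2 7.8 ztop 69.6
scene -20 31 y -11.4 8.4 ztop 69.2
scene -10 20 y -0.5 7.0 ztop 69.0
scene 0 29 y -11.5 8.1 ztop 69.8
scene 10 13 y -10.1 10.5 ztop 71.0
```

View pics/wrist19.png

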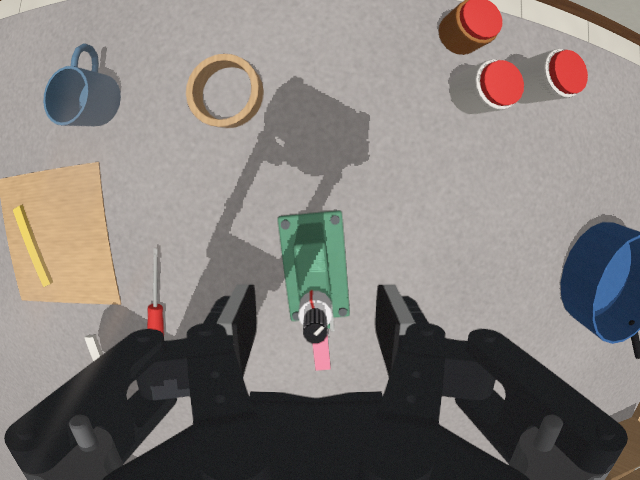

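View pics/c19.png

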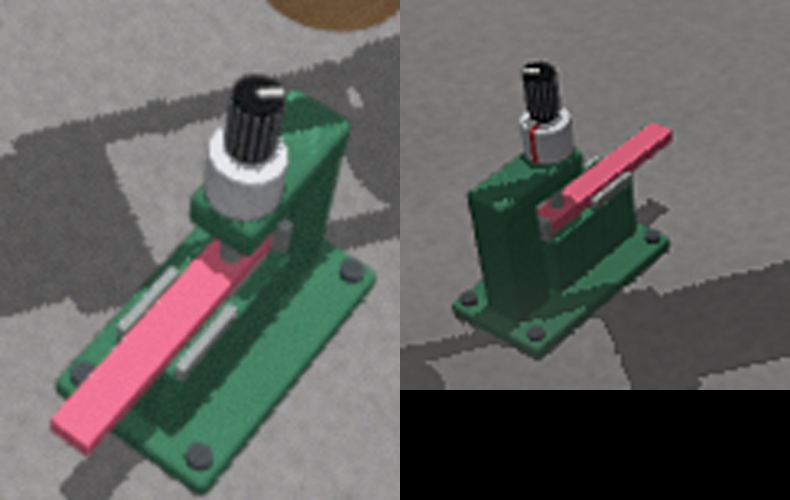

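```bash
python3 - <<'E'
from h import *
for n,win in (("wrist10",(190,290,260,360)),("wrist19",(280,350,280,350))):
    d=load(n); im=d["image"]; hsv=cv2.cvtColor(im,cv2.COLOR_RGB2HSV); a,b,c,e=win
    ang={}
    m=np.zeros((480,640),bool); m[a:b,c:e]=1
    red=m&((hsv[...,0]<8)|(hsv[...,0]>174))&(hsv[...,1]>150)
    v,u=np.nonzero(red); P=wplane(d,np.c_[u,v],.144)[:,:2]
    dark=m&(hsv[...,2]<60); v2,u2=np.nonzero(dark)
    # white inside knob disc
    if n=="wrist10": w0=(308,252,24)
    else: w0=(315,325,14)
    yy,xx=np.mgrid[0:480,0:640]; disc=np.hypot(xx-w0[0]-2,yy-w0[1]-0)<w0[2]*.7
    w=disc&(hsv[...,2]>105)&(hsv[...,1]<70); v,u=np.nonzero(w); Q=wplane(d,np.c_[u,v],.182)[:,:2]; pc=np.linalg.svd(Q-Q.mean(0))[2][0]
    print(n,'white',len(u),'dir',np.degrees(np.arctan2(pc[1],pc[0])).round(1),Q.mean(0).round(4))
    for ctr in ((.5790,-.2338),(.5785,-.2350),(.58,-.2325)):
        k=P-ctr; r=np.linalg.norm(k,axis=1); q=k[(r<.0175)&(r>.009)].mean(0); print('  red az',ctr,np.degrees(np.arctan2(q[1],q[0])).round(1),len(P))
E
```

```text
wrist10 white 116 dir -13.5 [ 0.5758 -0.2331]
  red az (0.579, -0.2338) 169.5 60
  red az (0.5785, -0.235) 164.6 60
  red az (0.58, -0.2325) 174.7 60
wrist19 white 51 dir 145.5 [ 0.5842 -0.2378]
  red az (0.579, -0.2338) 13.4 32
  red az (0.5785, -0.235) 17.8 32
  red az (0.58, -0.2325) 9.0 32
```

Marks-based slip is about 45–56°, depending on the centre I assume. I want a tighter figure before handing in.

```bash
python3 - <<'E'
from h import *
o=[]
for n in ("wrist16","wrist18"):
    o.append(cv2.resize(load(n)["image"][235:345,270:365],None,fx=4.1,fy=4.1,interpolation=cv2.INTER_CUBIC))
cv2.imwrite("pics/m.png",np.hstack(o)[:,:,::-1])
E
```

```text
(no output)
```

View pics/m.png

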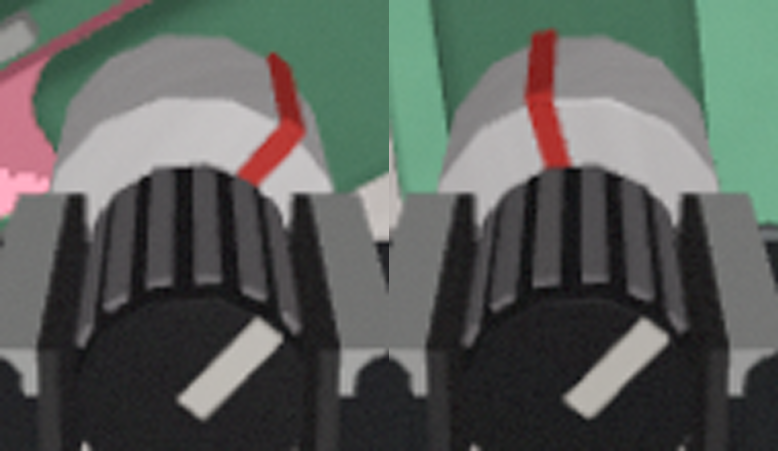

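```bash
python3 - <<'E'
from h import *
w=95*4.1; w=round(w)
def f(n,pts,off):
    d=load(n); p=(np.array(pts,float)-[off,0]+.5)/4.1-.5+[270,235]
    P=wplane(d,p,.144); C=d["R"][0,:2]; # camera x axis in world ~ tool y
    e=C/np.linalg.norm(C); f=np.array([-e[1],e[0]]); c=(-d["R"].T@d["t"])[:2]
    return np.c_[(P[:,:2]-c)@e,(P[:,:2]-c)@f]*1000
a=f("wrist16",[(245,182),(298,128)],0); b=f("wrist18",[(557,165),(540,97)],w)
A=lambda s:np.degrees(np.arctan2(*(s[1]-s[0])[::-1])); print(a.round(1),b.round(1),'dir',A(a),A(b),A(b)-A(a))
ch=np.linalg.norm(a[1]-b[1]); print('chord',ch,'slip deg',2*np.degrees(np.arcsin(ch/34)))
E
```

```text
[[  7.  -60.4]
 [ 12.8 -54.1]] [[ -2.3 -57.8]
 [ -4.2 -50. ]] dir 47.6691073769052 103.00369948196717 55.33459210506197
chord 17.459881967754004 slip deg 61.79795516970445
```

```bash
python3 -c "
from rig import workorder
print(workorder.sign_off())"
```

```text
the job is handed in; nothing more can be done
None
```

The job is done and handed in at about 22 s: the pink bar is in the gauge against the backstop and the spindle is clamped on it. The sign-off gave no verdict.

- **Bar:** I pushed it home with about 6.5 N as read at the wrist, then let go. In the wrist camera its outer end was at -117.6 mm (ideal -118), about 1.4 mm off the centre line and 0.25° off. A look after clamping showed it still flat between the guides.
- **Knob:** I turned it clockwise about 3.6 rad in all. It began slipping when the moment rose from about 0.08 to 0.18 N m. From the drum mark's shift against the hand, the slip is about 1.0 rad (55–62°).
- **Checks that disagreed:** A rougher reading of both marks after release gave about 45° (roughly 35–54° depending on where I put the axis). The lowest end of that would be right at the 0.62 rad limit. The scene and side cameras also differed from each other by up to 10 mm, so I relied on the wrist camera and on positions relative to the gauge.
- **Not measured:** I could not read the clamping force directly. It rests on the ratchet having slipped and on the spindle being seen on the bar.
- **Surroundings:** The yellow bar, mug, tape roll and screwdriver looked undisturbed in the last pictures; I did not measure them. The arm is clear of everything.

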